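# Hang the rinsed vial baskets from the carousel on the drip rack

## Robot

A 6-joint arm with a two-finger parallel gripper is mounted at the origin on the work surface. World frame = base frame: x ahead of the robot, y to its left, z up, the work surface at z = 0. Lengths are in m, angles in rad, forces in N, time in s.
With the tool pointing down it reaches from about 0.35 to 0.975 m from the base axis. Payload 4.9 kg.
Tool frame: the origin (TCP) lies midway between the tips of the shut fingers; the grasp point (between the pads) lies 19 mm behind it; z points along the fingers, y is the direction in which the jaws open and shut (so a half turn about z gives the same grasp; the last joint's range is limited). The gripper opens to 85 mm and grips with 20 to 120 N. Pads are 22 mm wide; open, the fingers measure 114 mm over their backs; the gripper's body (76 mm by 85 mm) begins 54 mm behind the grasp point. The pads swing forward as they close: fully open they stand 13 mm farther back than shut.
Start: joints at [-1.364, 0.053, 1.613, -0, 1.476, -0.119], TCP at [0.2, -0.592, 0.231] pointing down, gripper open.
Joint ranges: [-3.01, 3.01], [-1.01, 2.22], [0.06, 2.58], [-1.02, 4.17], [0.09, 2.62], [-3.14, 3.14]. Speed limits (rad/s): [2.57, 2.57, 3.14, 3.14, 3.14, 3.14].

## Interface

Orientations are given as a unit quaternion [w, x, y, z].
In Python, from plant import state, grab_frame, camera_params, job_done, boxes_of gives the robot as it stands.
- The arm moves only by the tool step_arm, never from a script. Its argument "steps" is a list of rows, each a list of 4 numbers: the shift along the tool's x, y, z in mm, then the turn about the tool's z in degrees. A call has 1 to 8 rows; each row shifts and turns the pose as measured when the row begins, along the tool's axes as they then stand; what a row does not reach is not made up. A row lasts 1/10 s, in which the tool goes at most 50 mm and 8.59 degrees, less where a joint would pass 70% of its speed; a pose out of reach is approached as far as the arm can. A call is refused whole if a number of a shift passes 50 or a number of a turn 8.59, either way. A call with a gripper value outside its range is refused whole. "claw" is the opening in per cent of the stroke, from 0 (shut) to 100 (fully open), set as the call begins (left out, the last holds). The fingers move at their own pace and stop on an object; the grip force is fixed at half the most. Time passes only in rows, so rows that do not move let the fingers close. It gives the time, the measured TCP pose, the force and the opening at its end, in the units of the state.
- state(): the state, without advancing time (a new reading comes with each control period).
- grab_frame(name): name is "scene" or "side" or "wrist"; returns (picture, depth): 420x560x3 uint8, red, green, blue; 420x560 float32, m along the optical axis (not along the pixel's ray), 0 where there is no reading.
- camera_params(name): a dict with "mtx" (3x3 intrinsics, pixels), "extrinsics" (4x4, takes a point from camera to world coordinates); the wrist camera has in their place "T_tool_cam" (4x4, takes a point from camera to tool coordinates, whose origin is the TCP and whose axes are the flange's). Camera axes: x right, y down, z forward; pixel columns grow to the right and rows downward; lengths in m; the calibration is good to about 2 mm. The wrist camera is an equidistant fisheye: a pixel r from the principal point sees the ray r / f radians off the axis. A picture is of the moment at which its call begins: read the wrist's pose just before it. camera_params takes no time and is no camera call.
- job_done(): hands the job in, once; it reports no verdict.
Trained networks look in the newest picture that a camera, given by its name, has taken for a name from the list of things; names that differ only in an ending like _2 or _b are one class to them, and where a whole thing is asked for, a point or a joint stands for the part that bears it (a point fixed in the world has none). Each returns a list of dicts, best first, with "p" (0 to 1); they miss things now and then, are a little off and sometimes report something else, mostly with a low value. They report only what shows in the picture. A call takes as long as a camera call. They do not tell look-alikes from the thing itself.
- boxes_of(camera, label): "box" ([left, top, width, height] in pixels, round what is visible of it).
The state is a dict: "time": time; "joint_pos": joint angles; "joint_vel": joint speeds; "joint_efforts": joint torques, N m; "tool_pos": TCP position; "tool_rot": TCP orientation; "contact_force": force on the tool from outside, world axes, zero at the start; "ft_torque": the same for the moment, N m; "gripper_width": opening from 0.0 (shut) to 1.0 (fully open).
Only numpy, scipy, OpenCV 4.12 (cv2) and the standard library are available. Lean on these libraries where they do the work, as an engineer would, in place of code of your own. Each camera call takes 0.05 s, during which the arm holds its last target. There are 200 camera calls.

## Task

First slide the drip tray squarely under the three hooks of the drip rack, so that it will catch the drips of whatever hangs on them. Then take every wire basket out of the rinse carousel, turning the carousel (it has a knob on top) to bring each one to the window in the guard, and hang it by its bail on a hook, one basket to a hook; the white jar stays in its pocket. At the end the carousel must be turned so that its blank sector is in the middle of the window, the tray still under all three hooks, and everything else on the bench undisturbed.

Things in the scene. Friction and masses are not known exactly. Their poses are not given: they have to be found in the camera images.
- station: fixed base of the rinse carousel, a white disc 336 mm across; origin at its centre on the bench. Its -x axis points out through the middle of the window. Over the back and sides stands a fixed guard of 6 mm steel wire (arcs of radius 112 and 160 mm, spokes and legs), 192 mm above the bench, open only at the 80-degree window. Baskets come out only at the window
- carousel (a joint): turning angle of the carousel plate, rad, counter-clockwise from above; 0 is merely its start. No end stop within three turns, no detents, friction 0.1 N m: stays where left. Plate 296 mm across, top 40 mm above the bench. Five pockets 60 degrees apart, 110 mm from the axis, each six 16 mm high pins, 67 mm free inside; the sixth place is a blank, empty sector
- knob (a point): grip point of the carousel's knob, on its axis, 232 mm above the bench: an upright grey bar 52 mm long (this point's x), 14 mm thick (y), from 215 to 247 mm above the bench, clear above the guard. It turns with the plate; the blank sector lies towards this point's -x
- blank (a point): middle of the blank sector (no pins), on the top face of the plate, 110 mm from the axis
- basket1: wire rinse basket with vials, 0.1 to 0.2 kg (may be absent): cup 60 mm across, 40 mm high; over it a bail (arched handle) of 6 mm wire in its y-z plane: legs at y = -27 and +27 mm, top bar along y at z = 100 mm; on the bar an upright grey grip block 14 x 14 mm, z = 102 to 137 mm. Origin: centre of the underside. Starts standing loosely in a pocket, turned any way about z
- basket1_bail (a point): underside of the middle of the bail's top bar of that basket, 97 mm above its origin; this rests on the hook
- basket2: wire rinse basket with vials, 0.1 to 0.2 kg (may be absent): cup 60 mm across, 40 mm high; over it a bail (arched handle) of 6 mm wire in its y-z plane: legs at y = -27 and +27 mm, top bar along y at z = 100 mm; on the bar an upright grey grip block 14 x 14 mm, z = 102 to 137 mm. Origin: centre of the underside. Starts standing loosely in a pocket, turned any way about z
- basket2_bail (a point): underside of the middle of the bail's top bar of that basket, 97 mm above its origin; this rests on the hook
- basket3: wire rinse basket with vials, 0.1 to 0.2 kg (may be absent): cup 60 mm across, 40 mm high; over it a bail (arched handle) of 6 mm wire in its y-z plane: legs at y = -27 and +27 mm, top bar along y at z = 100 mm; on the bar an upright grey grip block 14 x 14 mm, z = 102 to 137 mm. Origin: centre of the underside. Starts standing loosely in a pocket, turned any way about z
- basket3_bail (a point): underside of the middle of the bail's top bar of that basket, 97 mm above its origin; this rests on the hook
- basket4: wire rinse basket with vials, 0.1 to 0.2 kg (may be absent): cup 60 mm across, 40 mm high; over it a bail (arched handle) of 6 mm wire in its y-z plane: legs at y = -27 and +27 mm, top bar along y at z = 100 mm; on the bar an upright grey grip block 14 x 14 mm, z = 102 to 137 mm. Origin: centre of the underside. Starts standing loosely in a pocket, turned any way about z
- basket4_bail (a point): underside of the middle of the bail's top bar of that basket, 97 mm above its origin; this rests on the hook
- flask_jar: white closed jar 62 mm across, 65 mm high, no handle, standing in one of the pockets; it stays there. Origin: centre of its underside
- rack: fixed drip rack: a rail along its y, 215 mm high, on two posts 440 mm apart (feet 64 mm across). Origin on the bench under the rail's middle; the three hooks point to its -x, the front. Hooks of 8 mm wire at y = -105, 0, +105 mm slope down from the rail (x = 0) to their lowest point at x = -75 mm (centre line 180 mm high), then up to the tip at x = -103 mm, its top 210 mm high
- hook1 (a point): seat of the hook at y = -105 mm of the rack: top of the wire at its lowest point, 184 mm above the bench; axes as the rack's
- hook2 (a point): seat of the hook at y = 0 mm of the rack: top of the wire at its lowest point, 184 mm above the bench; axes as the rack's
- hook3 (a point): seat of the hook at y = 105 mm of the rack: top of the wire at its lowest point, 184 mm above the bench; axes as the rack's
- tray: loose steel drip tray, 0.4 to 0.6 kg, 140 mm deep (its x) and 330 mm wide (its y), 18 mm high walls 4 mm thick; origin at the middle of its underside. At its front (-x) a tongue carries an upright grey grip block centred at x = -130 mm, y = 0: 26 mm (x) by 14 mm (y), top 51 mm above the bench. It slides on the bench
- flask: conical flask, a bystander on the bench; origin at its underside
- buffer: white bottle, a bystander on the bench; origin at its underside
- reagent: amber bottle, a bystander on the bench; origin at its underside
- specimen: glass jar, a bystander on the bench; origin at its underside
- tube_rack: green tube block, a bystander on the bench; origin at its underside
- driver: screwdriver, a bystander lying on the bench
Things that resemble listed ones, but are neither listed nor needed, are in the scene too. What is shaped like the basket4 but blue is not meant.

How it is judged:
By the outcome, as a careful person would: the job done as asked, in the order asked, and still so for the second after the job is handed in, with the robot touching nothing.
Of basket1, basket2, basket3, basket4 only 2 to 3 are there at a start; the rules pass over those that are not, and their reading is None.
At some moment in a run one of tray may be knocked a few centimetres aside while the robot is not near it.
It also fails if it takes over 210 s, if anything falls off the work surface, if the arm or the gripper's body presses on something with over 40 N, if the wrist force passes 120 N, or if a joint passes its speed limit or range.

## Working session

There is one attempt and no reset: what is moved stays moved. The work goes in short steps, Python scripts to look and compute and a tool call to move; the robot and the scene stay as the last step left them, time stands still between calls to the robot, and variables do not carry over. Pictures are saved under pics/ and viewed, about 12 in all and at most 16, crops included, and the job is handed in when it is done.

Besides the shell and the picture viewer there is one more tool, called after "Request:" as name([rows], argument=value, ...), one row to a line, values as JSON. step_arm: Moves the arm, as the interface text tells. Its arguments: {"type":"object","properties":{"steps":{"type":"array"},"claw":{"type":"number"}},"required":["steps"]}

```bash
mkdir -p pics; ls; cat > h.py <<'E'
import numpy as np, cv2
from plant import state, grab_frame, camera_params, job_done, boxes_of
from scipy.spatial.transform import Rotation as R
def Rt(q): return R.from_quat([q[1],q[2],q[3],q[0]]).as_matrix()
def save(n,im,crop=None,s=1):
    if crop: l,t,r,b=crop; im=im[t:b,l:r]
    if s!=1: im=cv2.resize(im,None,fx=s,fy=s,interpolation=cv2.INTER_CUBIC)
    cv2.imwrite('pics/'+n,im[:,:,::-1])
def cloud(name):
    "picture and world xyz of every pixel (nan where none)"
    st=state(); im,d=grab_frame(name); p=camera_params(name); K=np.array(p['mtx'])
    v,u=np.mgrid[:d.shape[0],:d.shape[1]]
    x=(u-K[0,2])/K[0,0]; y=(v-K[1,2])/K[1,1]
    if name=='wrist':
        th=np.hypot(x,y)+1e-9; k=np.tan(np.minimum(th,1.5))/th; x=x*k; y=y*k
        T=np.eye(4); T[:3,:3]=Rt(st['tool_rot']); T[:3,3]=st['tool_pos']; T=T@np.array(p['T_tool_cam'])
    else: T=np.array(p['extrinsics'])
    P=np.stack([x*d,y*d,d],-1)@T[:3,:3].T+T[:3,3]; P[d<=0]=np.nan
    return im,P,d
E
python3 - <<'E'
from h import *
print(state())
for n in ('scene','side'):
    im,P,d=cloud(n); save(n+'0.png',im,s=1.4); np.savez(n+'0.npz',im=im,P=P)
    T=np.array(camera_params(n)['extrinsics']); print(n,T.round(3).tolist(),camera_params(n)['mtx'])
    for l in ('basket1','flask_jar','knob','tray','rack','station','blank'):
        print(l,[(b['box'],round(b['p'],2)) for b in boxes_of(n,l)][:6])
print(camera_params('wrist'))
E
```

```text
pics
{'time': 0.0, 'joint_pos': array([-1.36398206e+00,  5.33573642e-02,  1.61428592e+00,  8.16845605e-06,
        1.47598316e+00, -1.18993467e-01]), 'joint_vel': array([ 0.00218779,  0.00249518, -0.00033775, -0.00029164,  0.00011152,
       -0.00041163]), 'joint_efforts': array([ 1.56382477e-03, -3.93680656e+01, -3.70173240e+01, -1.27363428e-04,
        7.14629365e-03, -1.22418694e-06]), 'tool_pos': array([ 0.19992565, -0.59151232,  0.23006752]), 'tool_rot': array([-1.01609230e-03,  9.86760036e-01,  1.62183838e-01, -4.05763050e-05]), 'contact_force': array([0.76856344, 0.22241914, 0.19422821]), 'ft_torque': array([ 0.02139658, -0.02434429,  0.0127209 ]), 'gripper_width': 1.001739698120942}
scene [[0.77, 0.365, -0.523, 1.58], [0.638, -0.434, 0.636, -1.181], [0.006, -0.824, -0.567, 1.238], [0.0, 0.0, 0.0, 1.0]] [[460.31484364   0.         277.84456873]
 [  0.         460.31484364 214.17412938]
 [  0.           0.           1.        ]]
basket1 [([306.1, 197.5, 14.6, 27.6], 0.68), ([320.3, 203.5, 13.0, 11.6], 0.67), ([337.0, 170.8, 9.8, 28.4], 0.58), ([322.3, 158.7, 12.2, 24.0], 0.5), 
[... 823 characters left out ...]
0.8], 0.81), ([207.1, 198.3, 21.3, 35.6], 0.69)]
rack [([232.9, 140.1, 118.3, 62.5], 0.57)]
station [([184.8, 206.6, 101.5, 117.2], 0.91)]
blank [([191.4, 221.9, 90.7, 90.1], 0.58)]
{'mtx': array([[325.1922621 ,   0.        , 281.51998942],
       [  0.        , 325.1922621 , 209.3356912 ],
       [  0.        ,   0.        ,   1.        ]]), 'T_tool_cam': array([[ 3.62704475e-04, -9.66141885e-01, -2.58011097e-01,
         6.55243056e-02],
       [ 9.99999702e-01,  5.26093492e-04, -5.64226087e-04,
         4.69795485e-04],
       [ 6.80860414e-04, -2.58010815e-01,  9.66141789e-01,
        -1.42896424e-01],
       [ 0.00000000e+00,  0.00000000e+00,  0.00000000e+00,
         1.00000000e+00]])}
```

```bash
python3 - <<'E'
from h import *
a=np.load('scene0.npz')['im'];b=np.load('side0.npz')['im']
save('m0.png',np.vstack([cv2.resize(a[130:320,150:417],(800,569)) ])) 
save('m1.png',cv2.resize(b[110:400,130:420],(600,600),interpolation=cv2.INTER_CUBIC))
for n,cs in (('scene',[(313,199),(326,204),(342,172),(328,160),(288,176),(286,208)]),('side',[(174,345),(204,244),(156,298),(222,223),(250,265),(254,235)])):
    P=np.load(n+'0.npz')['P']
    for u,v in cs: print(n,u,v,np.nanmedian(P[v:v+4,u-1:u+2].reshape(-1,3),0).round(3))
E
```

```text
scene 313 199 [0.636 0.205 0.167]
scene 326 204 [0.636 0.315 0.077]
scene 342 172 [ 0.455  0.733 -0.001]
scene 328 160 [0.435 0.619 0.112]
scene 288 176 [0.433 0.29  0.163]
scene 286 208 [0.535 0.146 0.101]
side 174 345 [0.504 0.559 0.   ]
side 204 244 [0.723 0.212 0.023]
side 156 298 [0.685 0.473 0.   ]
side 222 223 [0.622 0.21  0.171]
side 250 265 [0.422 0.302 0.17 ]
side 254 235 [0.548 0.139 0.105]
```

View pics/m0.png

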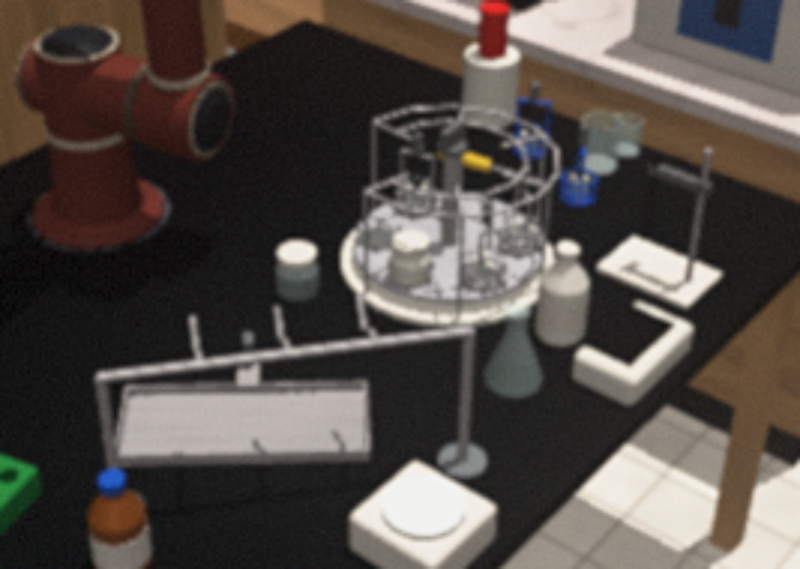

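View pics/m1.png

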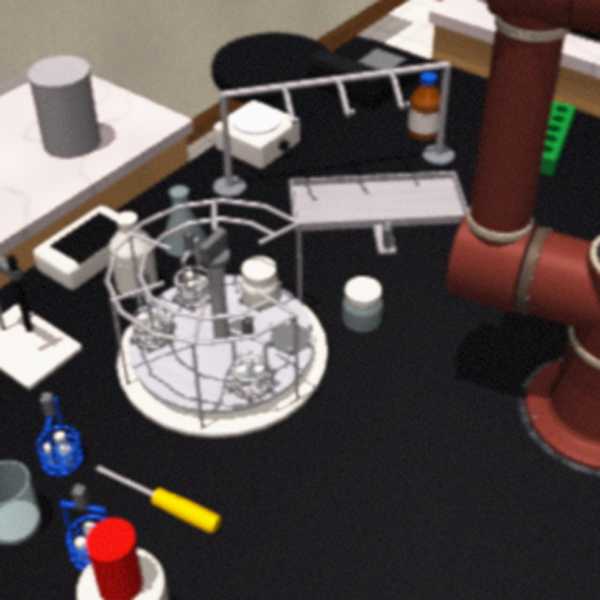

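```bash
python3 - <<'E'
from h import *
S=[np.load(n+'0.npz')['P'].reshape(-1,3) for n in('scene','side')]
for n,P in zip(('scene','side'),S):
    P=P[~np.isnan(P[:,0])]
    def sel(x0,x1,y0,y1,z0,z1): return P[(P[:,0]>x0)&(P[:,0]<x1)&(P[:,1]>y0)&(P[:,1]<y1)&(P[:,2]>z0)&(P[:,2]<z1)]
    r=sel(.3,.95,-.6,.15,.2,.235)
    print(n,'rail pts',len(r), r[np.argsort(r[:,1])][::max(1,len(r)//14)].round(3).tolist())
    t=sel(.25,.95,-.5,.1,.004,.03)
    print('tray',len(t),cv2.minAreaRect(t[:,:2].astype(np.float32)), t.mean(0))
    k=sel(.4,.7,.1,.4,.205,.26); print('knob/guard high',len(k),k.mean(0), k.min(0),k.max(0))
    b=sel(.25,.85,0,.5,.03,.05); c,rr=cv2.minEnclosingCircle(b[:,:2].astype(np.float32)); print('plate',c,rr,len(b))
E
```

```text
scene rail pts 482 [[0.546, -0.447, 0.214], [0.556, -0.428, 0.22], [0.584, -0.399, 0.212], [0.61, -0.371, 0.217], [0.612, -0.344, 0.215], [0.645, -0.323, 0.21], [0.663, -0.296, 0.212], [0.676, -0.273, 0.218], [0.688, -0.251, 0.215], [0.72, -0.222, 0.214], [0.744, -0.195, 0.21], [0.724, -0.172, 0.209], [0.777, -0.145, 0.21], [0.798, -0.12, 0.219], [0.821, -0.097, 0.221]]
tray 1720 ((0.5992951393127441, -0.200018972158432), (0.5999976396560669, 0.6944354176521301), 89.91075134277344) [ 0.63054027 -0.19604073  0.01090697]
knob/guard high 90 [0.53547198 0.24688754 0.22574249] [0.51024781 0.22225783 0.20536682] [0.55168526 0.27801048 0.24672245]
plate (0.6080360412597656, 0.23690278828144073) 0.3116077482700348 1381
side rail pts 420 [[0.54, -0.441, 0.217], [0.557, -0.416, 0.21], [0.584, -0.383, 0.22], [0.599, -0.349, 0.221], [0.59, -0.328, 0.216], [0.642, -0.307, 0.217], [0.672, -0.276, 0.216], [0.658, -0.25, 0.207], [0.704, -0.233, 0.212], [0.719, -0.201, 0.217], [0.733, -0.176, 0.22], [0.72, -0.159, 0.206], [0.779, -0.134, 0.219], [0.798, -0.11, 0.219]]
tray 1829 ((0.5967340469360352, -0.1999991238117218), (0.5989100337028503, 0.6785116195678711), 89.90715789794922) [ 0.58677087 -0.2054847   0.01045454]
knob/guard high 210 [0.52134685 0.25678789 0.2282393 ] [0.50401645 0.22638945 0.20548903] [0.53576293 0.28020875 0.25014311]
plate (0.6116070747375488, 0.2345026582479477) 0.315407395362854 3531
```

Request:
step_arm([
  [15,-15,-40,0],
  [25,-25,-30,0],
  [30,-32,-20,0],
  [30,-32,-20,0],
  [30,-32,-20,0],
  [30,-32,-20,0],
  [30,-32,-20,0],
  [30,-32,-20,0],
])

```text
time: 1.6
tool_pos: [0.3357, -0.295, 0.4247]
tool_rot: [-0.004, 0.988, 0.157, 0.001]
contact_force: [1.6, -0.3, -0.3]
gripper_width: 0.998
```

Request:
step_arm([
  [30,-32,-20,0],
  [30,-32,-20,0],
  [30,-32,-15,0],
  [30,-32,-15,0],
  [30,-32,-10,0],
  [30,-32,0,0],
  [20,-22,0,0],
  [0,0,0,0],
])

```text
time: 2.4
tool_pos: [0.4622, -0.0142, 0.517]
tool_rot: [-0.0, 0.987, 0.16, 0.007]
contact_force: [0.2, -0.3, -0.2]
gripper_width: 0.999
```

```bash
cat >> h.py <<'E'
def togo(x,y,z=None,yaw=None,st=None):
    "shift in mm along present tool axes to reach a world TCP, and turn of tool x to heading yaw (deg, mod 180)"
    st=st or state(); M=Rt(st['tool_rot']); p=np.array(st['tool_pos'])
    g=np.array([x,y,p[2] if z is None else z]); h=np.degrees(np.arctan2(M[1,0],M[0,0]))
    t=0 if yaw is None else -((yaw-h+90)%180-90)
    if yaw is not None:  # shift after the turn
        M=M@R.from_euler('z',t,degrees=True).as_matrix()
    return (1000*M.T@(g-p)).round(1), round(t,1), 'now',p.round(4),round(h,1)
E
python3 - <<'E'
from h import *
st=state();print(togo(.5,.0,.5),st['time'],st['joint_pos'].round(2),st['contact_force'].round(2))
im,P,d=cloud('wrist'); np.savez('w1.npz',im=im,P=P); save('w1.png',im,s=1.4)
for l in ('basket1','flask_jar','knob','tray','rack'): print(l,[([int(x) for x in b['box']],round(b['p'],2)) for b in boxes_of('wrist',l)][:6])
E
```

```text
(array([40. , -1.5, 17.5]), 0, 'now', array([ 0.4622, -0.0142,  0.517 ]), np.float64(18.4)) 2.4 [-0.2  -0.35  1.5   0.01  1.97  1.06] [ 0.18 -0.33 -0.18]
basket1 [([114, 15, 46, 40], 0.8), ([93, 121, 47, 29], 0.77), ([29, 32, 51, 28], 0.75), ([2, 89, 41, 26], 0.73), ([168, 23, 45, 39], 0.72)]
flask_jar [([191, 79, 39, 33], 0.62), ([172, 20, 40, 41], 0.22)]
knob [([103, 17, 133, 146], 0.75), ([357, 0, 166, 214], 0.61)]
tray [([324, 69, 119, 165], 0.62)]
rack [([357, 0, 169, 216], 0.81), ([326, 67, 115, 170], 0.37)]
```

View pics/w1.png

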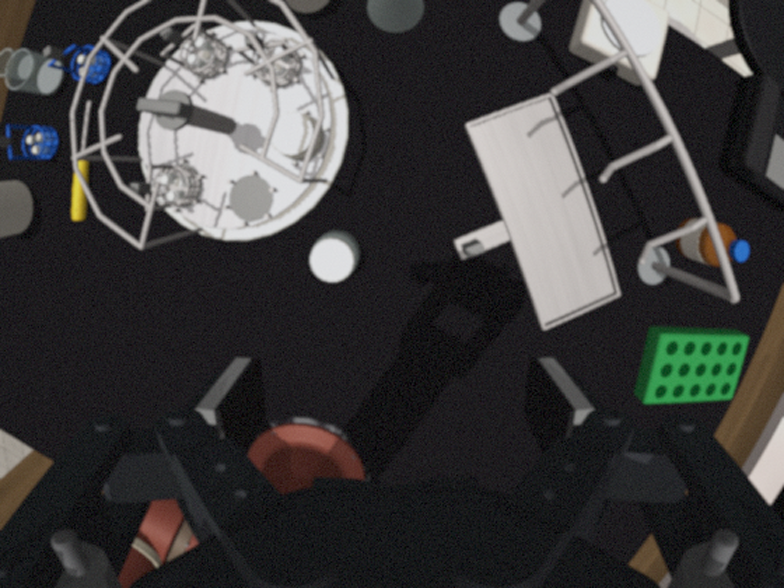

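```bash
python3 - <<'E'
from h import *
z=np.load('w1.npz');P=z['P'];im=z['im']
q=lambda u,v:np.round(np.nanmedian(P[v-1:v+2,u-1:u+2].reshape(-1,3),0),3)
p=P.reshape(-1,3);p=p[~np.isnan(p[:,0])]
def sel(x0,x1,y0,y1,z0,z1): return p[(p[:,0]>x0)&(p[:,0]<x1)&(p[:,1]>y0)&(p[:,1]<y1)&(p[:,2]>z0)&(p[:,2]<z1)]
r=sel(.5,.95,-.5,-.02,.205,.23); 
vx,vy,x0,y0=cv2.fitLine(r[:,:2].astype(np.float32),cv2.DIST_HUBER,0,.01,.01).ravel(); t=(r[:,0]-x0)*vx+(r[:,1]-y0)*vy
print('rail',len(r),(vx,vy),[(x0+a*vx,y0+a*vy) for a in(np.percentile(t,.5),np.percentile(t,99.5))])
for c in [(471,123),(553,97),(617,296),(545,327),(463,247),(470,248)]: print('tray px',c,q(int(c[0]/1.4),int(c[1]/1.4)))
t=sel(.35,.75,-.35,0.0,.006,.03); h=cv2.convexHull(t[:,:2].astype(np.float32)); print('tray',len(t),t.mean(0))
g=sel(.3,.75,-.35,.05,.035,.07); print('grip',len(g),g.mean(0).round(3),cv2.minAreaRect(g[:,:2].astype(np.float32)) if len(g) else 0)
k=sel(.4,.7,.1,.45,.225,.262); print('knob',len(k),k.mean(0).round(3),cv2.minAreaRect(k[:,:2].astype(np.float32)))
b=sel(.3,.8,.05,.5,.034,.046); print('plate',cv2.minEnclosingCircle(b[:,:2].astype(np.float32)),len(b))
b=sel(.3,.8,.05,.5,.005,.028); print('station',cv2.minEnclosingCircle(b[:,:2].astype(np.float32)),len(b))
gd=sel(.3,.8,0,.5,.182,.2);gd=gd[np.hypot(gd[:,0]-.527,gd[:,1]-.255)>.09]
a=np.degrees(np.arctan2(gd[:,1]-.255,gd[:,0]-.527)); rr=np.hypot(gd[:,0]-.527,gd[:,1]-.255)
print(np.histogram(a,36,(-180,180)));print(rr.min(),rr.max())
for b in sel(.3,.8,0,.5,.12,.18)[::25]: pass
for c in [(205,55),(275,65),(175,185),(305,140),(250,197),(245,135)]: print(c,q(int(c[0]/1.4),int(c[1]/1.4)))
E
```

```text
rail 2115 (np.float32(0.62252825), np.float32(0.78259736)) [(np.float64(0.5428332372924473), np.float64(-0.43421830241562526)), (np.float64(0.7844000034647799), np.float64(-0.13053808761470442))]
tray px (471, 123) [ 0.639 -0.07   0.016]
tray px (553, 97) [ 0.72  -0.171  0.018]
tray px (617, 296) [ 0.477 -0.381  0.018]
tray px (545, 327) [ 0.393 -0.284  0.019]
tray px (463, 247) [ 0.467 -0.115  0.031]
tray px (470, 248) [ 0.47  -0.121  0.051]
tray 1796 [ 0.55911708 -0.20961989  0.01298445]
grip 350 [ 0.429 -0.021  0.055] ((0.4433960020542145, -0.03639325499534607), (0.05507118999958038, 0.21323585510253906), 27.703927993774414)
knob 381 [0.531 0.249 0.244] ((0.5308657884597778, 0.2530566155910492), (0.015040053054690361, 0.0526258684694767), 5.353677272796631)
plate ((0.5997409224510193, 0.20821617543697357), 0.23665936291217804) 10418
station ((0.5573317408561707, 0.27345630526542664), 0.323861688375473) 3004
(array([  0,   0,   0,   0,   0,   0,   0, 188, 148, 138, 136, 128, 120,
       290, 113,  93,  44,  41, 128,  38,  43,  61,  92,  92, 179,  92,
        91,  88,  87, 135, 129,  84,  86,  91,  87, 219]), array([-180., -170., -160., -150., -140., -130., -120., -110., -100.,
        -90.,  -80.,  -70.,  -60.,  -50.,  -40.,  -30.,  -20.,  -10.,
          0.,   10.,   20.,   30.,   40.,   50.,   60.,   70.,   80.,
         90.,  100.,  110.,  120.,  130.,  140.,  150.,  160.,  170.,
        180.]))
0.09005955214854418 0.16682999622512873
(205, 55) [0.617 0.306 0.079]
(275, 65) [0.625 0.202 0.078]
(175, 185) [0.428 0.309 0.043]
(305, 140) [0.538 0.126 0.105]
(250, 197) [0.443 0.192 0.041]
(245, 135) [0.525 0.225 0.04 ]
```

```bash
python3 - <<'E'
from h import *
z=np.load('w1.npz');P=z['P'];im=z['im']
p=P.reshape(-1,3);p=p[~np.isnan(p[:,0])]
M=np.array([.683,-.264]);x=np.array([.7826,-.6225]);y=np.array([.6225,.7826])
# all in rack frame guess
for n in('w1','scene0','side0'):
    p=np.load(n+'.npz')['P'].reshape(-1,3);p=p[~np.isnan(p[:,0])]
    q=np.c_[(p[:,:2]-M)@x,(p[:,:2]-M)@y,p[:,2]]
    r=q[(abs(q[:,0])<.04)&(abs(q[:,1])<.3)&(q[:,2]>.205)&(q[:,2]<.235)]
    print(n,'rail x',np.median(r[:,0]).round(4),'slope',np.polyfit(r[:,1],r[:,0],1).round(4),'y',np.percentile(r[:,1],[.5,99.5]).round(3))
    hk=q[(q[:,0]<-.03)&(q[:,0]>-.13)&(abs(q[:,1])<.18)&(q[:,2]>.165)&(q[:,2]<.215)]
    for c in(-.105,0,.105):
        s=hk[abs(hk[:,1]-c)<.04]
        if len(s)>3: print('  hook',c,len(s),'y',np.median(s[:,1]).round(4),'x',s[:,0].min().round(3),'tip',s[s[:,0]<s[:,0].min()+.01].mean(0).round(3))
    f=q[(abs(abs(q[:,1])-.22)<.05)&(abs(q[:,0])<.06)&(q[:,2]<.05)&(q[:,2]>.003)]
    print('  feet',[f[f[:,1]*s>0].mean(0).round(3).tolist() for s in(-1,1)])
c=np.array([.531,.253])
p=P.reshape(-1,3);p=p[~np.isnan(p[:,0])]
gd=p[(p[:,2]>.180)&(p[:,2]<.2)];rr=np.hypot(*(gd[:,:2]-c).T);gd=gd[(rr>.09)&(rr<.18)]
# fit outer circle
rr=np.hypot(*(gd[:,:2]-c).T);o=gd[rr>.15]
from scipy.optimize import least_squares
s=least_squares(lambda v:np.hypot(o[:,0]-v[0],o[:,1]-v[1])-.16,c,loss='soft_l1',f_scale=.003).x;print('centre guard',s,len(o))
for lo,hi in((.10,.122),(.15,.172)):
    rr=np.hypot(*(gd[:,:2]-s).T);a=np.degrees(np.arctan2(gd[:,1]-s[1],gd[:,0]-s[0]))%360;a=np.sort(a[(rr>lo)&(rr<hi)]);g=np.diff(a);i=g.argmax();print('gap',a[i],a[i+1],(a[i]+a[i+1])/2)
u=[P[int(257/1.4),int(335/1.4)]];print('specimen',u)
E
```

```text
w1 rail x -0.0033 slope [-0.0047 -0.0053] y [-0.22   0.168]
  hook -0.105 220 y -0.1035 x -0.106 tip [-0.101 -0.104  0.207]
  hook 0 233 y 0.0007 x -0.106 tip [-0.102  0.     0.208]
  hook 0.105 238 y 0.1047 x -0.106 tip [-0.102  0.105  0.208]
  feet [[0.01, -0.219, 0.013], [-0.003, 0.218, 0.008]]
scene0 rail x 0.0046 slope [-0.0027  0.0037] y [-0.226  0.219]
  hook -0.105 26 y -0.1083 x -0.101 tip [-0.096 -0.109  0.2  ]
  hook 0 26 y -0.0035 x -0.105 tip [-0.101 -0.004  0.203]
  hook 0.105 26 y 0.1004 x -0.106 tip [-0.1    0.103  0.204]
  feet [[-0.018, -0.218, 0.004], [0.007, 0.216, 0.011]]
side0 rail x -0.0048 slope [ 0.0012 -0.0061] y [-0.225  0.221]
  hook -0.105 35 y -0.1069 x -0.115 tip [-0.112 -0.104  0.209]
  hook 0 35 y -0.0026 x -0.111 tip [-0.109 -0.003  0.208]
  hook 0.105 35 y 0.1021 x -0.105 tip [-0.103  0.101  0.203]
  feet [[0.016, -0.221, 0.017], [-0.005, 0.218, 0.012]]
centre guard [0.53041067 0.25291508] 1391
gap 178.1507103507918 255.1240567512621 216.63738355102694
gap 177.89184142294584 255.66795204969628 216.77989673632106
specimen [array([0.40437657, 0.04854009, 0.06969588])]
```

Request:
step_arm([
  [0,0,20,-8.5],
  [0,0,25,-8.5],
  [0,0,25,-8.5],
  [0,0,25,-8.5],
  [0,0,25,-8.5],
  [0,0,25,-8.5],
  [0,0,25,-8.5],
  [0,0,25,-8.5],
])

```text
time: 3.5
tool_pos: [0.464, -0.0275, 0.32]
tool_rot: [0.009, 0.726, 0.688, 0.008]
contact_force: [0.5, -0.2, -0.7]
gripper_width: 1.001
```

Request:
step_arm([
  [0,0,25,-8.5],
  [0,0,25,-8.5],
  [0,0,20,-8.5],
  [0,0,0,-8.5],
  [0,0,0,-8.5],
  [0,0,0,-8],
  [0,0,0,0],
  [0,0,0,0],
])

```text
time: 4.3
tool_pos: [0.4602, -0.0358, 0.2399]
tool_rot: [0.007, 0.361, 0.933, 0.002]
contact_force: [-0.4, 0.4, 0.4]
gripper_width: 1.003
```

```bash
python3 - <<'E'
from h import *
print(togo(.471,-.123,.16,131),state()['joint_pos'].round(2))
im,P,d=cloud('wrist'); save('w2.png',im,s=1.4); np.savez('w2.npz',im=im,P=P)
p=P.reshape(-1,3);p=p[~np.isnan(p[:,0])]
c=np.array([.471,-.123]);q=p[(np.hypot(*(p[:,:2]-c).T)<.05)&(p[:,2]>.035)&(p[:,2]<.06)]
print(len(q),q.mean(0).round(4) if len(q) else 0,cv2.minAreaRect(q[:,:2].astype(np.float32)) if len(q) else 0)
E
```

```text
(array([-72.1, -49.8,  80.1]), np.float64(6.7), 'now', array([ 0.4602, -0.0358,  0.2399]), np.float64(137.7)) [-0.24 -0.37  1.98  0.    1.52 -1.07]
352 [ 0.4692 -0.126   0.0489] ((0.46988484263420105, -0.12775692343711853), (0.014708715490996838, 0.025926614180207253), 40.91505432128906)
```

View pics/w2.png

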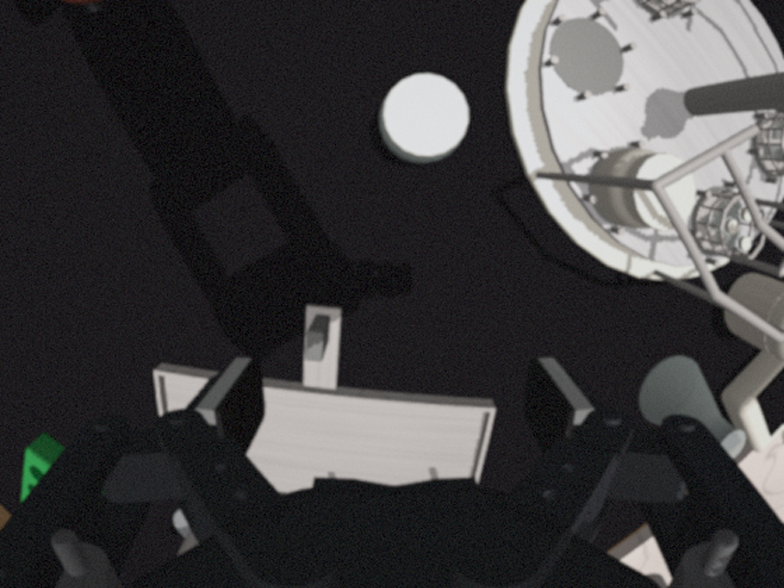

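Request:
step_arm([
  [0,0,10,6.7],
  [-15,-11,30,0],
  [-20,-14,30,0],
  [-20,-14,30,0],
  [-20,-14,30,0],
  [0,0,10,0],
  [0,0,0,0],
])

```text
time: 5.05
tool_pos: [0.474, -0.1323, 0.1006]
tool_rot: [0.012, 0.424, 0.906, 0.004]
contact_force: [-0.4, -0.3, 0.8]
gripper_width: 1.002
```

```bash
python3 - <<'E'
from h import *
print(togo(.470,-.127,.022,131))
E
```

```text
(array([ 8. , -0.9, 78.5]), np.float64(-1.2), 'now', array([ 0.474 , -0.1323,  0.1006]), np.float64(129.8))
```

Request:
step_arm([
  [8,-1,20,-1.2],
  [0,0,30,0],
  [0,0,26,0],
  [0,0,0,0],
  [0,0,0,0],
])

```text
time: 5.55
tool_pos: [0.476, -0.1261, 0.0314]
tool_rot: [0.019, 0.415, 0.91, 0.005]
contact_force: [-0.6, -0.6, 1.1]
gripper_width: 0.998
```

Request:
step_arm([
  [0,0,0,0],
  [0,0,0,0],
  [0,0,0,0],
  [0,0,0,0],
  [0,0,0,0],
  [0,0,0,0],
  [0,0,0,0],
  [0,0,0,0],
], claw=0)

```text
time: 6.35
tool_pos: [0.4799, -0.1275, 0.0386]
tool_rot: [0.023, 0.415, 0.909, 0.005]
contact_force: [-0.5, -0.7, 1.6]
gripper_width: 0.146
```

```bash
python3 - <<'E'
from h import *
M=np.array([.683,-.264]);x=np.array([.7826,-.6225])
g=M-.205*x; print(g,togo(*g,None,141.5),state()['gripper_width'],togo(*g))
E
```

```text
[ 0.522567  -0.1363875] (array([-38.9,  19.5,   2.1]), np.float64(-10.6), 'now', array([ 0.4799, -0.1275,  0.0386]), np.float64(130.9)) 0.1461090170107101 (array([-34.6,  26.4,   2.1]), 0, 'now', array([ 0.4799, -0.1275,  0.0386]), np.float64(130.9))
```

Request:
step_arm([
  [0,0,3,-3.5],
  [0,0,3,-3.5],
  [0,0,3,-3.6],
  [-8,4,2,0],
  [-8,4,2,0],
  [-8,4,2,0],
  [-8,4,2,0],
])

```text
time: 7.05
tool_pos: [0.5141, -0.1355, 0.0385]
tool_rot: [0.014, 0.33, 0.944, 0.002]
contact_force: [-14.6, 4.5, 19.5]
gripper_width: 0.142
```

```bash
python3 - <<'E'
from h import *
s=state();print(togo(.5226,-.1364,.022,141.5),s['gripper_width'],s['contact_force'],Rt(s['tool_rot'])[:,2].round(3),s['joint_pos'].round(3),s['joint_vel'].round(3))
im,P,d=cloud('wrist'); save('w3.png',im,s=1.4); np.savez('w3.npz',im=im,P=P)
im,P,d=cloud('side'); np.savez('s3.npz',im=im,P=P)
M=np.array([.683,-.264]);x=np.array([.7826,-.6225]);y=np.array([.6225,.7826])
for n in('w3','s3'):
    p=np.load(n+'.npz')['P'].reshape(-1,3);q=np.c_[(p[:,:2]-M)@x,(p[:,:2]-M)@y,p[:,2]]
    t=q[(q[:,2]>.006)&(q[:,2]<.026)&(abs(q[:,1])<.185)&(q[:,0]>-.18)&(q[:,0]<.03)]
    print(n,len(t),t.min(0).round(3),t.max(0).round(3),cv2.minAreaRect(t[:,:2].astype(np.float32)))
E
```

```text
(array([-6.8,  4.3, 16.7]), np.float64(-0.0), 'now', array([ 0.5141, -0.1355,  0.0385]), np.float64(141.5)) 0.14212024344291202 [-14.58038856   4.45054944  19.51588702] [ 0.027 -0.005 -1.   ] [-0.401  0.018  1.993  0.007  1.104 -1.302] [ 0.032  0.222 -0.225 -0.008  0.072  0.043]
w3 2936 [-0.179 -0.173  0.006] [-0.127  0.16   0.02 ] ((-0.15314911305904388, -0.006701767444610596), (0.0507420189678669, 0.33245164155960083), 0.26410889625549316)
s3 526 [-0.175 -0.178  0.006] [0.016 0.156 0.024] ((-0.07991968095302582, -0.011046946048736572), (0.3316442370414734, 0.19114264845848083), 88.87584686279297)
```

```bash
cat > tray.py <<'E'
from h import *
M=np.array([.683,-.264]);x=np.array([.7826,-.6225]);y=np.array([.6225,.7826])
def trayfit(P):
    p=P.reshape(-1,3);p=p[~np.isnan(p[:,0])];q=np.c_[(p[:,:2]-M)@x,(p[:,:2]-M)@y,p[:,2]]
    t=q[(q[:,2]>.012)&(q[:,2]<.024)&(abs(q[:,1])<.186)&(q[:,0]>-.22)&(q[:,0]<.05)]
    out=[]
    for lo in np.arange(-.15,.15,.03):
        if -.05<lo<.02: continue
        s=t[(t[:,1]>=lo)&(t[:,1]<lo+.03)]
        if len(s)>8: out.append((round(lo+.015,3),*np.percentile(s[:,0],[1.5,98.5]).round(4)))
    print(len(t),'y',np.percentile(t[:,1],[.7,99.3]).round(4)); print(np.array(out).tolist())
E
python3 - <<'E'
from tray import *
for n in('w3','s3'): trayfit(np.load(n+'.npz')['P'])
E
```

```text
1922 y [-0.1717  0.158 ]
[[-0.135, -0.1621, -0.1568], [-0.105, -0.1615, -0.1581], [-0.075, -0.1565, -0.1545], [0.075, -0.1555, -0.1501], [0.105, -0.1542, -0.1521], [0.135, -0.1538, -0.1487]]
241 y [-0.1762  0.155 ]
[[-0.135, -0.1685, -0.0195], [-0.105, -0.1675, -0.1555], [-0.075, -0.1639, -0.1506], [0.045, -0.1603, -0.0131], [0.075, -0.1608, -0.0116], [0.105, -0.1574, -0.0161], [0.135, -0.1595, 0.049]]
```

View pics/w3.png

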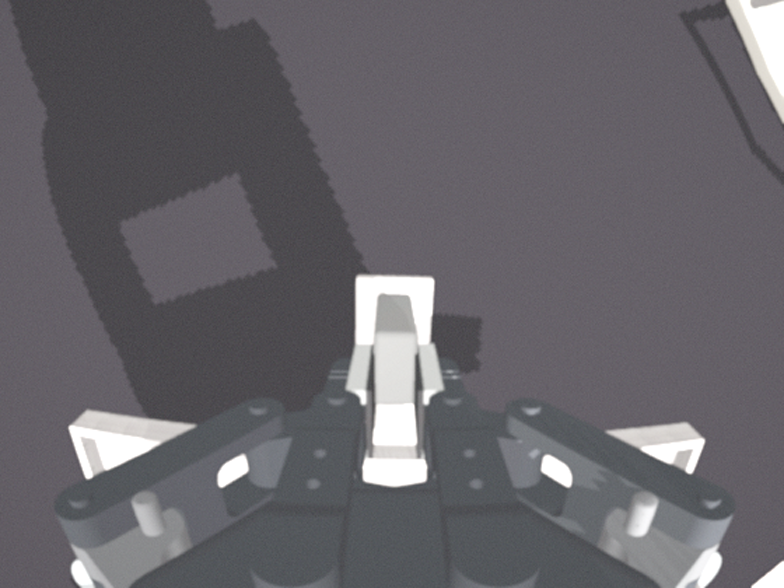

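Request:
step_arm([
  [0,0,-3,-1.6],
  [-7,3,0,0],
  [-7,3,0,0],
  [0,0,0,0],
  [0,0,0,0],
])

```text
time: 7.65
tool_pos: [0.5309, -0.1394, 0.0399]
tool_rot: [0.015, 0.316, 0.949, 0.003]
contact_force: [-2.8, -0.0, 0.1]
gripper_width: 0.14
```

```bash
python3 - <<'E'
from tray import *
im,P,d=cloud('wrist'); trayfit(P);im,P,d=cloud('side'); trayfit(P); print(state()['contact_force'])
print(togo(.5226,-.1364,.022,141.5))
E
```

```text
2242 y [-0.1609  0.1685]
[[-0.135, -0.1407, -0.1356], [-0.105, -0.1409, -0.1361], [-0.075, -0.1385, -0.1371], [0.075, -0.1414, -0.1385], [0.105, -0.1436, -0.1431], [0.135, -0.1444, -0.14]]
257 y [-0.1647  0.1662]
[[-0.135, -0.1495, -0.002], [-0.105, -0.1476, -0.0321], [-0.075, -0.148, -0.1386], [0.045, -0.1469, -0.0023], [0.075, -0.1484, -0.0033], [0.105, -0.1497, -0.0023], [0.135, -0.1473, 0.0475]]
[-1.22494965  0.42234906 -2.01777435]
(array([ 8.9, -3.1, 17.8]), np.float64(1.6), 'now', array([ 0.5309, -0.1394,  0.0401]), np.float64(143.1))
```

Request:
step_arm([
  [0,0,0,0],
  [0,0,0,0],
  [0,0,0,0],
  [0,0,0,0],
  [0,0,0,0],
  [0,0,-30,0],
  [0,0,-40,0],
], claw=100)

```text
time: 8.45
tool_pos: [0.5253, -0.1375, 0.1063]
tool_rot: [0.01, 0.316, 0.949, 0.003]
contact_force: [0.3, -0.0, 0.5]
gripper_width: 1.0
```

Request:
step_arm([
  [0,0,-45,0],
  [0,0,-45,8],
  [0,0,-45,8],
  [0,0,-45,8],
  [0,0,-45,8],
  [0,0,-20,8],
  [0,0,0,8],
  [0,0,0,0],
])

```text
time: 9.25
tool_pos: [0.5199, -0.1373, 0.3703]
tool_rot: [0.015, 0.686, 0.727, 0.01]
contact_force: [-0.7, 0.1, -1.1]
gripper_width: 0.999
```

```bash
python3 - <<'E'
from tray import *
print(togo(.5305,.253,.33,95),state()['joint_pos'].round(2))
im,P,d=cloud('side'); trayfit(P)
im,P,d=cloud('scene'); trayfit(P)
E
```

```text
(array([388.2,  43.3,  38.2]), np.float64(-1.7), 'now', array([ 0.5199, -0.1373,  0.3703]), np.float64(93.3)) [-0.4  -0.22  1.65  0.01  1.69 -0.46]
309 y [-0.1637  0.1662]
[[-0.135, -0.1452, -0.0017], [-0.105, -0.1463, -0.0027], [-0.075, -0.1495, -0.0028], [-0.045, -0.1469, -0.0005], [0.045, -0.1489, -0.0043], [0.075, -0.1494, -0.0005], [0.105, -0.1511, 0.0304], [0.135, -0.149, 0.0479]]
276 y [-0.1623  0.1673]
[[-0.135, -0.1386, 0.0047], [-0.105, -0.1416, 0.0052], [-0.075, -0.1384, 0.0022], [-0.045, -0.1396, 0.0042], [0.045, -0.1388, 0.0024], [0.075, -0.1439, 0.0037], [0.105, -0.1421, 0.004], [0.135, -0.1445, 0.0015]]
```

Request:
step_arm([
  [30,3,0,-1.7],
  [48,5,0,0],
  [48,5,0,0],
  [48,5,0,0],
  [48,5,0,0],
  [48,5,0,0],
  [48,5,0,0],
  [48,5,0,0],
])

```text
time: 10.15
tool_pos: [0.5199, 0.2379, 0.3544]
tool_rot: [0.008, 0.671, 0.742, 0.003]
contact_force: [1.0, -0.3, -0.1]
gripper_width: 0.999
```

```bash
python3 - <<'E'
from h import *
print(togo(.5305,.253,.33,95),state()['joint_pos'].round(2))
im,P,d=cloud('wrist'); save('w4.png',im,s=1.4); np.savez('w4.npz',im=im,P=P)
p=P.reshape(-1,3);c=np.array([.5305,.253]);k=p[(np.hypot(*(p[:,:2]-c).T)<.04)&(p[:,2]>.235)&(p[:,2]<.258)]
print(len(k),k.mean(0),cv2.minAreaRect(k[:,:2].astype(np.float32)))
E
```

```text
(array([14.4, 11.6, 24.5]), np.float64(0.8), 'now', array([0.5199, 0.2379, 0.3544]), np.float64(95.8)) [ 0.3  -0.12  1.58 -0.01  1.67  0.2 ]
1174 [0.53065501 0.2554067  0.24645179] ((0.5311140418052673, 0.25442758202552795), (0.01419414859265089, 0.05205598846077919), 5.517280101776123)
```

View pics/w4.png

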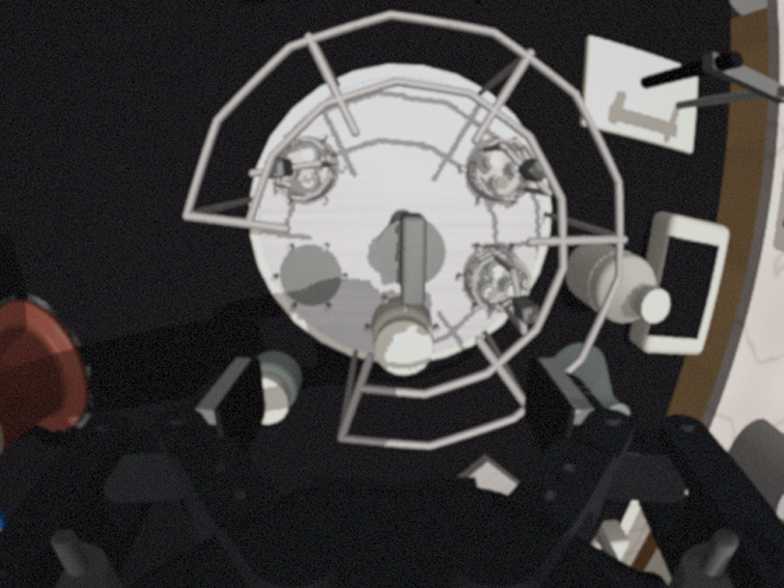

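Request:
step_arm([
  [8,6,20,0.3],
  [8,6,35,0],
  [0,0,40,0],
  [0,0,30,0],
  [0,0,5,0],
  [0,0,0,0],
])

```text
time: 10.8
tool_pos: [0.5266, 0.266, 0.2123]
tool_rot: [0.003, 0.662, 0.75, -0.001]
contact_force: [-0.6, -0.1, 0.4]
gripper_width: 1.001
```

```bash
python3 - <<'E'
from h import *
print(togo(.531,.254,.22,95.5),Rt(state()['tool_rot'])[:,2].round(3))
E
```

```text
(array([-12.4,   3.2,  -7.6]), np.float64(1.7), 'now', array([0.5266, 0.266 , 0.2123]), np.float64(97.2)) [ 0.003 -0.005 -1.   ]
```

Request:
step_arm([
  [-12,3,-7,1.7],
  [0,0,0,0],
  [0,0,0,0],
])

```text
time: 11.1
tool_pos: [0.5332, 0.2535, 0.2242]
tool_rot: [0.004, 0.673, 0.739, 0.002]
contact_force: [0.9, -0.5, 0.6]
gripper_width: 1.0
```

Request:
step_arm([
  [0,0,0,0],
  [0,0,0,0],
  [0,0,0,0],
  [0,0,0,0],
  [0,0,0,0],
  [0,0,0,0],
  [0,0,0,0],
], claw=0)

```text
time: 11.8
tool_pos: [0.5307, 0.2534, 0.2291]
tool_rot: [0.003, 0.673, 0.74, -0.0]
contact_force: [0.7, -0.5, 0.3]
gripper_width: 0.146
```

Request:
step_arm([
  [0,0,0,-4],
  [0,0,0,-7],
  [0,0,0,-7],
  [0,0,0,-7],
  [0,0,0,-7],
  [0,0,0,-7],
  [0,0,0,-7],
  [0,0,0,-7],
])

```text
time: 12.6
tool_pos: [0.5313, 0.2538, 0.229]
tool_rot: [0.002, 0.257, 0.966, -0.001]
contact_force: [0.4, -0.7, 1.8]
gripper_width: 0.145
```

```bash
python3 - <<'E'
from h import *
print(togo(.531,.254,.22,156.5),Rt(state()['tool_rot'])[:,2].round(3),state()['gripper_width'])
E
```

```text
(array([0.4, 0.1, 9. ]), np.float64(-6.2), 'now', array([0.5313, 0.2538, 0.229 ]), np.float64(150.3)) [ 0.003 -0.002 -1.   ] 0.1447842390897829
```

Request:
step_arm([
  [0,0,0,-6.2],
  [0,0,0,0],
])

```text
time: 12.8
tool_pos: [0.5313, 0.2539, 0.229]
tool_rot: [0.002, 0.202, 0.979, -0.001]
contact_force: [-1.9, -1.1, 0.8]
gripper_width: 0.149
```

Request:
step_arm([
  [0,0,0,0],
  [0,0,0,0],
  [0,0,0,0],
  [0,0,0,0],
  [0,0,0,0],
  [0,0,-35,0],
  [0,0,-45,0],
  [0,0,-45,0],
], claw=100)

```text
time: 13.6
tool_pos: [0.5274, 0.2531, 0.3459]
tool_rot: [-0.007, 0.205, 0.979, -0.005]
contact_force: [1.3, 0.0, 0.1]
gripper_width: 1.0
```

Request:
step_arm([
  [0,-40,0,0],
  [0,-45,0,0],
  [0,-10,0,0],
  [0,0,0,0],
])

```text
time: 14.0
tool_pos: [0.4916, 0.1653, 0.3584]
tool_rot: [0.001, 0.205, 0.979, -0.001]
contact_force: [-0.8, 1.0, 0.6]
gripper_width: 0.999
```

```bash
cat >> h.py <<'E'
C=np.array([.5305,.253]); W=np.radians(216.7); PK=C+.11*np.array([np.cos(W),np.sin(W)])
def look(name):
    im,P,d=cloud('wrist'); save(name+'.png',im,s=1.4); np.savez(name+'.npz',im=im,P=P)
    p=P.reshape(-1,3); r=np.hypot(*(p[:,:2]-PK).T)
    g=p[(r<.05)&(p[:,2]>.150)&(p[:,2]<.184)]
    if len(g)>5: print('block',len(g),g.mean(0).round(4),cv2.minAreaRect(g[:,:2].astype(np.float32)))
    b=p[(r<.055)&(p[:,2]>.090)&(p[:,2]<.147)]
    if len(b)>5:
        e=cv2.fitLine(b[:,:2].astype(np.float32),cv2.DIST_HUBER,0,.01,.01).ravel(); print('bail',len(b),b.mean(0).round(4),'dir',np.degrees(np.arctan2(e[1],e[0])).round(1))
    k=p[(np.hypot(*(p[:,:2]-C).T)<.04)&(p[:,2]>.235)&(p[:,2]<.258)]
    if len(k)>20: print('knob',len(k),k.mean(0).round(4),cv2.minAreaRect(k[:,:2].astype(np.float32)))
    cup=p[(r<.045)&(p[:,2]>.06)&(p[:,2]<.088)]
    if len(cup)>20: print('cup',cv2.minEnclosingCircle(cup[:,:2].astype(np.float32)))
E
python3 - <<'E'
from h import *
print(PK,togo(*PK,.3),state()['joint_pos'].round(2)); look('w5')
E
```

```text
[0.44230468 0.18726123] (array([54.1,  0.5, 58.2]), 0, 'now', array([0.4916, 0.1653, 0.3584]), np.float64(156.4)) [ 0.18 -0.25  1.68 -0.    1.7  -0.98]
block 196 [0.4423 0.1892 0.1767] ((0.4423566460609436, 0.1892172247171402), (0.01425599679350853, 0.01366729661822319), 75.20732116699219)
bail 204 [0.4415 0.1878 0.1421] dir 71.8
knob 1109 [0.5288 0.2527 0.2454] ((0.5305808782577515, 0.2540014386177063), (0.01497713290154934, 0.05244065821170807), 65.6647720336914)
cup ((0.44265395402908325, 0.18943259119987488), 0.03030991367995739)
```

View pics/w5.png

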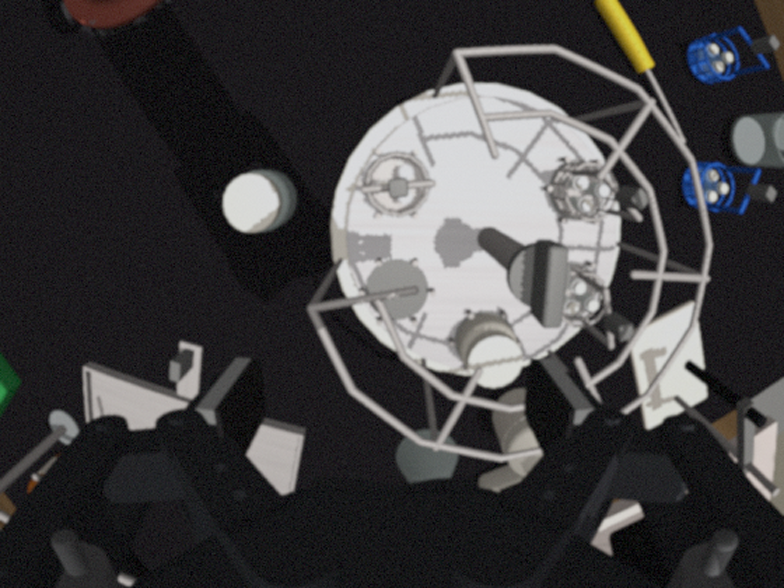

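Request:
step_arm([
  [0,0,0,-7.6],
  [18,3,20,0],
  [18,3,30,0],
  [18,3,40,0],
  [0,0,30,0],
  [0,0,10,0],
  [0,0,0,0],
  [0,0,0,0],
])

```text
time: 14.85
tool_pos: [0.443, 0.1963, 0.2227]
tool_rot: [-0.0, 0.134, 0.991, -0.0]
contact_force: [0.1, 0.5, -0.5]
gripper_width: 1.0
```

```bash
python3 - <<'E'
from h import *
print(togo(.4423,.1892,.147,164),Rt(state()['tool_rot'])[:,2].round(3))
E
```

```text
(array([-1.3, -7. , 75.7]), np.float64(0.6), 'now', array([0.443 , 0.1963, 0.2227]), np.float64(164.6)) [-0. -0. -1.]
```

Request:
step_arm([
  [-1,-7,10,0.6],
  [0,0,30,0],
  [0,0,30,0],
  [0,0,6,0],
  [0,0,0,0],
  [0,0,0,0],
])

```text
time: 15.45
tool_pos: [0.4494, 0.1887, 0.1538]
tool_rot: [0.008, 0.141, 0.99, 0.003]
contact_force: [-0.5, -0.3, 0.1]
gripper_width: 1.002
```

```bash
python3 - <<'E'
from h import *
print(togo(.4423,.1892,.147,164),Rt(state()['tool_rot'])[:,2].round(3))
E
```

```text
(array([ 7.1, -1.5,  6.7]), np.float64(-0.2), 'now', array([0.4494, 0.1887, 0.1538]), np.float64(163.8)) [ 0.016  0.003 -1.   ]
```

Request:
step_arm([
  [7,-1.5,7,0],
  [0,0,0,0],
])

```text
time: 15.65
tool_pos: [0.4437, 0.1895, 0.1492]
tool_rot: [0.01, 0.141, 0.99, 0.004]
contact_force: [-0.6, -0.2, -0.3]
gripper_width: 1.002
```

Request:
step_arm([
  [0,0,0,0],
  [0,0,0,0],
  [0,0,0,0],
  [0,0,0,0],
  [0,0,0,0],
  [0,0,0,0],
  [0,0,0,0],
], claw=0)

```text
time: 16.35
tool_pos: [0.4447, 0.19, 0.1516]
tool_rot: [0.012, 0.141, 0.99, 0.004]
contact_force: [0.4, 0.0, 1.0]
gripper_width: 0.153
```

Request:
step_arm([
  [0,0,-10,0],
  [0,0,-25,0],
  [0,0,-25,0],
  [0,0,-25,0],
  [0,0,-15,0],
  [0,0,0,0],
])

```text
time: 16.95
tool_pos: [0.4403, 0.1889, 0.254]
tool_rot: [0.009, 0.141, 0.99, 0.003]
contact_force: [-0.7, -0.8, -1.7]
gripper_width: 0.148
```

```bash
cat >> h.py <<'E'
M0=np.array([.683,-.264]);XR=np.array([.7826,-.6225]);YR=np.array([.6225,.7826])
def rack(x,y): return M0+x*XR+y*YR
E
python3 - <<'E'
from h import *
s=state();print(s['tool_pos'],s['gripper_width'],s['contact_force'],Rt(s['tool_rot'])[:,2].round(3))
for y in(-.105,0,.105): print(rack(-.16,y),togo(*rack(-.16,y),.235,141.5),rack(-.075,y))
print(s['joint_pos'].round(2))
E
```

```text
[0.44026316 0.18891915 0.25400527] 0.14848577463510046 [-0.67330709 -0.75746345 -1.69772808] [ 0.018  0.003 -1.   ]
[ 0.4924215 -0.246573 ] (array([-311.7, -308.6,   18.5]), np.float64(22.3), 'now', array([0.4403, 0.1889, 0.254 ]), np.float64(163.8)) [ 0.5589425 -0.2994855]
[ 0.557784 -0.1644  ] (array([-311.7, -203.6,   19.9]), np.float64(22.3), 'now', array([0.4403, 0.1889, 0.254 ]), np.float64(163.8)) [ 0.624305  -0.2173125]
[ 0.6231465 -0.082227 ] (array([-311.7,  -98.7,   21.4]), np.float64(22.3), 'now', array([0.4403, 0.1889, 0.254 ]), np.float64(163.8)) [ 0.6896675 -0.1351395]
[ 0.25 -0.33  1.92 -0.    1.53 -1.04]
```

Request:
step_arm([
  [21,-28,0,0],
  [21,-28,0,0],
  [0,0,0,7.4],
  [0,0,0,7.5],
  [0,0,0,7.5],
  [-20,-15,0,0],
  [-30,-22.5,0,0],
  [-32,-24,0,0],
])

```text
time: 17.75
tool_pos: [0.4023, 0.046, 0.2418]
tool_rot: [0.001, 0.334, 0.943, 0.002]
contact_force: [0.8, -0.5, -2.2]
gripper_width: 0.146
```

Request:
step_arm([
  [-32,-24,0,0],
  [-32,-24,0,0],
  [-32,-24,0,0],
  [-32,-24,0,0],
  [-32,-24,0,0],
  [-32,-24,0,0],
  [-15,-12,0,0],
  [0,0,0,0],
])

```text
time: 18.55
tool_pos: [0.4612, -0.2184, 0.2277]
tool_rot: [-0.007, 0.337, 0.942, 0.003]
contact_force: [0.8, 0.7, -2.2]
gripper_width: 0.15
```

```bash
python3 - <<'E'
from h import *
s=state();print(s['gripper_width'],s['contact_force'],Rt(s['tool_rot'])[:,2].round(3))
print(togo(*rack(-.16,-.105),.236,141.5))
E
```

```text
0.149681394125678 [ 0.81663261  0.74410318 -2.15064674] [-0.011  0.01  -1.   ]
(array([-41.8,  -2.6,  -8.9]), np.float64(-0.9), 'now', array([ 0.4612, -0.2184,  0.2277]), np.float64(140.6))
```

Request:
step_arm([
  [-20,-1,-8,-0.9],
  [-20,-1,-6,0],
  [0,0,0,0],
  [0,0,0,0],
])

```text
time: 18.95
tool_pos: [0.4893, -0.2422, 0.2354]
tool_rot: [-0.012, 0.329, 0.944, 0.005]
contact_force: [-0.4, -0.0, -1.3]
gripper_width: 0.149
```

```bash
cat >> h.py <<'E'
def hang(y,n,view=False):
    s=state();print(s['gripper_width'],s['contact_force'].round(1),Rt(s['tool_rot'])[:,2].round(3))
    print('to seat, z=.240',togo(*rack(-.075,y),.240,141.5))
    for cam in('side','scene'):
        im,P,d=cloud(cam); p=P.reshape(-1,3);p=p[~np.isnan(p[:,0])]; q=np.c_[(p[:,:2]-M0)@XR,(p[:,:2]-M0)@YR,p[:,2]]
        K=camera_params(cam); T=np.linalg.inv(np.array(K['extrinsics'])); w=np.r_[rack(-.1,y),.2,1]; c=(T@w)[:3]; u=np.array(K['mtx'])@c; u=(u[:2]/u[2]).astype(int)
        crop=im[max(0,u[1]-45):u[1]+45,max(0,u[0]-45):u[0]+45]
        if cam=='side': A=crop
        else: B=crop
    if view: save(n+'.png',np.hstack([cv2.resize(A,(400,400)),cv2.resize(B,(400,400))]))
E
python3 - <<'E'
from h import *
hang(-.105,'h1',True)
E
```

```text
0.1486861706846225 [-0.4 -0.  -1.3] [-0.02   0.018 -1.   ]
to seat, z=.240 (array([-90. ,  -1.4,  -7. ]), np.float64(0.1), 'now', array([ 0.4893, -0.2422,  0.2354]), np.float64(141.6))
```

View pics/h1.png

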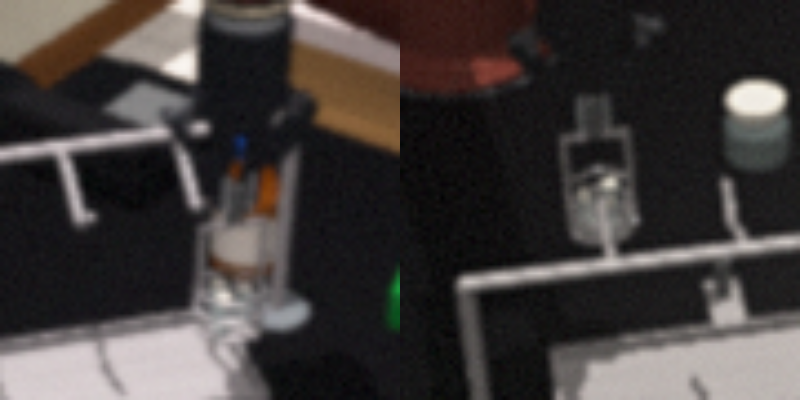

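Request:
step_arm([
  [0,0,-9,0],
  [-18,0,-2,0],
  [-20,0,-2,0],
  [-20,0,-1,0],
  [-20,0,-1,0],
  [-10,0,0,0],
  [0,0,0,0],
  [0,0,0,0],
])

```text
time: 19.85
tool_pos: [0.5569, -0.2926, 0.2492]
tool_rot: [-0.015, 0.327, 0.945, 0.006]
contact_force: [-1.2, 0.1, -2.8]
gripper_width: 0.152
```

```bash
python3 - <<'E'
from h import *
hang(-.105,'h2')
E
```

```text
0.15224181631111008 [-1.2  0.1 -2.8] [-0.025  0.022 -0.999]
to seat, z=.240 (array([-6.2, -4.1,  9. ]), np.float64(0.3), 'now', array([ 0.5569, -0.2926,  0.2492]), np.float64(141.8))
```

Request:
step_arm([
  [-7,-4,5,0],
  [0,0,12,0],
  [0,0,12,0],
  [0,0,10,0],
  [0,0,0,0],
  [0,0,0,0],
])

```text
time: 20.55
tool_pos: [0.5585, -0.2994, 0.2082]
tool_rot: [-0.014, 0.327, 0.945, 0.006]
contact_force: [0.1, -0.7, -1.5]
gripper_width: 0.151
```

```bash
python3 - <<'E'
from h import *
s=state();print(togo(*rack(-.075,-.105),.199,141.5),s['contact_force'],s['gripper_width'])
E
```

```text
(array([-0.7,  0.2,  9.1]), np.float64(0.3), 'now', array([ 0.5585, -0.2994,  0.2082]), np.float64(141.8)) [ 0.11842418 -0.66402692 -1.46214599] 0.15134038582113282
```

Request:
step_arm([
  [0,0,5,0],
  [0,0,3,0],
  [0,0,1.5,0],
  [0,0,1,0],
])

```text
time: 20.95
tool_pos: [0.5611, -0.3013, 0.2029]
tool_rot: [-0.008, 0.327, 0.945, 0.004]
contact_force: [1.2, -0.8, 0.9]
gripper_width: 0.152
```

```bash
python3 - <<'E'
from h import *
s=state();print(togo(*rack(-.075,-.105),.199,141.5),s['contact_force'],s['gripper_width'])
E
```

```text
(array([2.8, 0. , 3.9]), np.float64(0.3), 'now', array([ 0.5611, -0.3013,  0.2029]), np.float64(141.8)) [ 1.17811107 -0.81600018  0.93682501] 0.15224148981327512
```

Request:
step_arm([
  [0,0,0,0],
  [0,0,0,0],
  [0,0,0,0],
  [0,0,0,0],
  [0,0,0,0],
  [0,0,0,0],
], claw=60)

```text
time: 21.55
tool_pos: [0.5602, -0.3004, 0.2014]
tool_rot: [-0.01, 0.327, 0.945, 0.005]
contact_force: [-0.2, 1.6, -0.5]
gripper_width: 0.6
```

Request:
step_arm([
  [0,0,-20,0],
  [0,0,-40,0],
  [0,0,-40,0],
  [0,0,-40,0],
  [40,0,-30,0],
  [45,0,0,0],
  [45,0,0,0],
  [0,0,0,0],
], claw=100)

```text
time: 22.35
tool_pos: [0.4579, -0.2207, 0.3781]
tool_rot: [-0.014, 0.327, 0.945, 0.006]
contact_force: [0.0, -0.2, 1.0]
gripper_width: 1.001
```

```bash
python3 - <<'E'
from h import *
hang(-.105,'h3',True)
print(togo(.5305,.254,.33,155.7), state()['joint_pos'].round(2))
E
```

```text
1.0014353449023832 [ 0.  -0.2  1. ] [-0.022  0.02  -1.   ]
to seat, z=.240 (array([-132.2,    1.1,  134.2]), np.float64(0.3), 'now', array([ 0.4579, -0.2207,  0.3781]), np.float64(141.8))
(array([130.3, 463. ,  54.8]), np.float64(-14.0), 'now', array([ 0.4599, -0.2226,  0.377 ]), np.float64(141.7)) [-0.6  -0.25  1.65  0.    1.76 -1.5 ]
```

View pics/h3.png

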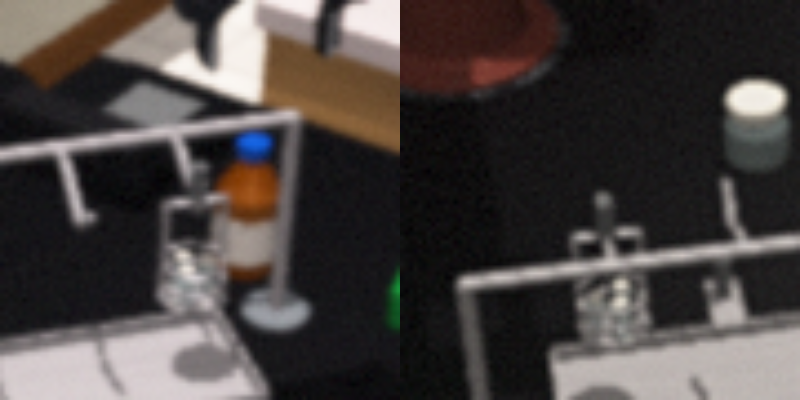

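Request:
step_arm([
  [0,0,0,-7],
  [0,0,0,-7],
  [8,28,0,0],
  [13,46,0,0],
  [13,46,0,0],
  [13,46,0,0],
  [13,46,0,0],
  [13,46,0,0],
])

```text
time: 23.25
tool_pos: [0.5052, 0.0423, 0.3758]
tool_rot: [-0.017, 0.212, 0.977, 0.007]
contact_force: [1.0, -0.2, 0.2]
gripper_width: 1.001
```

Request:
step_arm([
  [13,46,0,0],
  [13,46,0,0],
  [13,46,0,0],
  [13,46,0,0],
  [5,15,0,0],
  [0,0,0,0],
])

```text
time: 23.85
tool_pos: [0.542, 0.2609, 0.3728]
tool_rot: [-0.02, 0.21, 0.978, 0.006]
contact_force: [0.2, 0.7, 0.3]
gripper_width: 0.999
```

```bash
python3 - <<'E'
from h import *
print(togo(.5308,.254,.222,155.7), Rt(state()['tool_rot'])[:,2].round(3)); look('w6')
E
```

```text
(array([  1. , -11.2, 151. ]), np.float64(0.1), 'now', array([0.542 , 0.2609, 0.3728]), np.float64(155.8)) [-0.038  0.019 -0.999]
knob 967 [0.5302 0.2545 0.2467] ((0.5304926037788391, 0.25422483682632446), (0.014042387716472149, 0.05122449994087219), 66.31160736083984)
```

Request:
step_arm([
  [0,-6,20,-0.5],
  [0,-5,40,0],
  [0,0,40,0],
  [0,0,30,0],
  [0,0,10,0],
  [0,0,0,0],
])

```text
time: 24.5
tool_pos: [0.5363, 0.2423, 0.2299]
tool_rot: [-0.018, 0.212, 0.977, 0.005]
contact_force: [-0.1, 0.5, 0.4]
gripper_width: 0.999
```

```bash
python3 - <<'E'
from h import *
print(togo(.5308,.254,.222,156.3), Rt(state()['tool_rot'])[:,2].round(3))
E
```

```text
(array([9.4, 8.5, 8.3]), np.float64(-0.8), 'now', array([0.5363, 0.2423, 0.2299]), np.float64(155.5)) [-0.034  0.017 -0.999]
```

Request:
step_arm([
  [9.5,8.5,5,-0.8],
  [0,0,0,0],
])

```text
time: 24.7
tool_pos: [0.5323, 0.2538, 0.2279]
tool_rot: [-0.017, 0.206, 0.978, 0.006]
contact_force: [0.4, 0.6, -0.7]
gripper_width: 1.002
```

Request:
step_arm([
  [0,0,0,0],
  [0,0,0,0],
  [0,0,0,0],
  [0,0,0,0],
  [0,0,0,0],
  [0,0,0,0],
  [0,0,0,0],
], claw=0)

```text
time: 25.4
tool_pos: [0.5337, 0.2529, 0.234]
tool_rot: [-0.014, 0.205, 0.979, 0.004]
contact_force: [-0.1, -0.3, 0.5]
gripper_width: 0.142
```

Request:
step_arm([
  [0,0,0,-4],
  [0,0,0,-8],
  [0,0,0,-8],
  [0,0,0,-8],
  [0,0,0,-8],
  [0,0,0,-8],
  [0,0,0,-8],
  [0,0,0,-8],
])

```text
time: 26.2
tool_pos: [0.5333, 0.2564, 0.2339]
tool_rot: [-0.009, -0.331, 0.944, 0.014]
contact_force: [-1.4, 1.9, 0.0]
gripper_width: 0.146
```

```bash
python3 - <<'E'
from h import *
s=state();print(togo(.5308,.254,.222,276.7), Rt(s['tool_rot'])[:,2].round(3),s['joint_pos'].round(2),s['gripper_width'],s['contact_force'],s['ft_torque'])
E
```

```text
(array([ 2.4,  2.4, 11.9]), np.float64(-58.1), 'now', array([0.5333, 0.2564, 0.2339]), np.float64(-141.4)) [-0.025  0.02  -0.999] [ 0.31 -0.02  1.68  0.03  1.5  -1.94] 0.14606951505711363 [-1.41156623  1.88344835  0.04101659] [-0.41120146  0.15684756 -0.17895028]
```

Request:
step_arm([
  [0,0,0,-8],
  [0,0,0,-8],
  [0,0,0,-8],
  [0,0,0,-8],
  [0,0,0,-8],
  [0,0,0,-8],
  [0,0,0,-8],
  [0,0,0,-2],
])

```text
time: 27.0
tool_pos: [0.5297, 0.2581, 0.2339]
tool_rot: [0.004, 0.762, -0.647, -0.018]
contact_force: [-0.4, 1.1, -0.1]
gripper_width: 0.146
```

```bash
python3 - <<'E'
from h import *
s=state();print(togo(.5308,.254,.222,276.7), Rt(s['tool_rot'])[:,2].round(3),s['joint_pos'].round(2),s['gripper_width'])
E
```

```text
(array([ 4.5, -0.9, 11.8]), np.float64(2.6), 'now', array([0.5297, 0.2581, 0.2339]), np.float64(-80.7)) [-0.033  0.017 -0.999] [ 0.31 -0.02  1.68  0.03  1.5  -2.99] 0.14635513053904234
```

Request:
step_arm([
  [0,0,0,2.3],
  [0,0,0,0],
])

```text
time: 27.2
tool_pos: [0.5299, 0.2581, 0.2339]
tool_rot: [0.004, 0.749, -0.662, -0.017]
contact_force: [-0.9, 0.4, 1.1]
gripper_width: 0.147
```

Request:
step_arm([
  [0,0,0,0],
  [0,0,0,0],
  [0,0,0,0],
  [0,0,0,0],
  [0,0,0,0],
  [0,0,-35,0],
  [0,0,-45,0],
  [0,0,-35,0],
], claw=100)

```text
time: 28.0
tool_pos: [0.5307, 0.2554, 0.343]
tool_rot: [0.011, 0.75, -0.661, -0.022]
contact_force: [0.9, -0.1, 1.0]
gripper_width: 1.0
```

Request:
step_arm([
  [0,40,0,0],
  [0,45,0,0],
  [0,10,0,0],
  [0,0,0,0],
])

```text
time: 28.4
tool_pos: [0.4375, 0.2439, 0.3551]
tool_rot: [0.005, 0.75, -0.662, -0.019]
contact_force: [0.0, 0.4, 0.1]
gripper_width: 0.999
```

```bash
python3 - <<'E'
from h import *
s=state();print(s['tool_pos'],togo(*PK,.3),Rt(s['tool_rot'])[:,2].round(3)); look('w7')
E
```

```text
[0.43746647 0.2438676  0.35505975] (array([57.9,  0.5, 53.9]), 0, 'now', array([0.4375, 0.2439, 0.3551]), np.float64(-82.9)) [-0.035  0.017 -0.999]
block 200 [0.4439 0.1872 0.1767] ((0.4437800645828247, 0.1874024122953415), (0.013237426057457924, 0.0140449870377779), 51.89242935180664)
bail 221 [0.4439 0.187  0.1425] dir -34.3
knob 1146 [0.5294 0.2523 0.2455] ((0.530616819858551, 0.25376030802726746), (0.014726422727108002, 0.05160454660654068), 7.54060697555542)
cup ((0.44286608695983887, 0.18788249790668488), 0.030375845730304718)
```

View pics/w7.png

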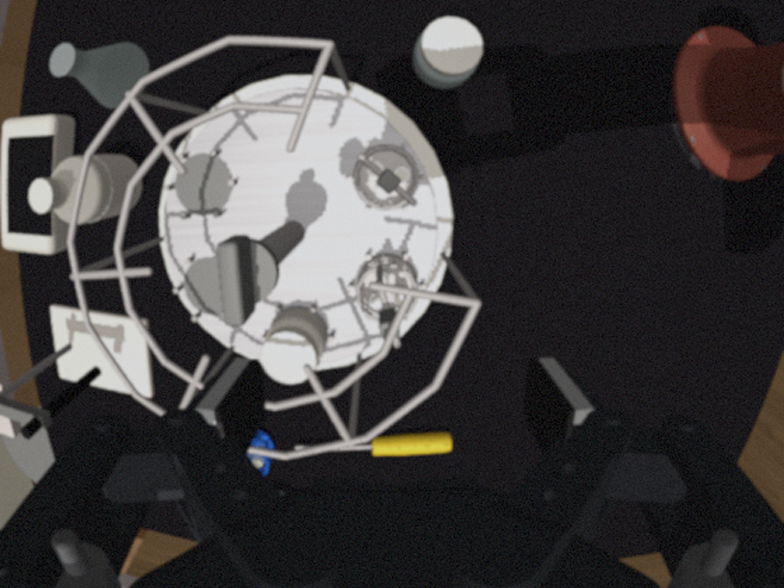

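Request:
step_arm([
  [0,0,10,8.5],
  [0,0,20,8.5],
  [0,0,30,8.5],
  [0,0,20,8.5],
  [0,0,10,8.5],
  [21,-19,10,0],
  [21,-19,10,0],
  [0,0,0,0],
])

```text
time: 29.25
tool_pos: [0.4474, 0.1883, 0.2352]
tool_rot: [-0.014, -0.452, 0.892, 0.016]
contact_force: [-0.3, 1.3, -0.4]
gripper_width: 0.997
```

```bash
python3 - <<'E'
from h import *
s=state();print(togo(.4440,.1874,.148,234),Rt(s['tool_rot'])[:,2].round(3)); look('w8')
E
```

```text
(array([ 1.7, -1.3, 87.2]), np.float64(-0.2), 'now', array([0.4474, 0.1883, 0.2352]), np.float64(-126.2)) [-0.04   0.015 -0.999]
block 609 [0.4425 0.1854 0.173 ] ((0.44352978467941284, 0.18715649843215942), (0.014436719007790089, 0.014001746661961079), 55.512413024902344)
bail 657 [0.4431 0.1864 0.135 ] dir -34.2
cup ((0.4437265694141388, 0.18713846802711487), 0.03040917217731476)
```

Request:
step_arm([
  [0,0,0,-1.6],
  [2,-1,0,0],
  [0,0,0,0],
  [0,0,30,0],
  [0,0,30,0],
  [0,0,18,0],
  [0,0,0,0],
  [0,0,0,0],
], claw=60)

```text
time: 30.1
tool_pos: [0.4487, 0.1931, 0.1613]
tool_rot: [-0.008, -0.468, 0.884, 0.016]
contact_force: [0.1, 0.2, 0.7]
gripper_width: 0.601
```

```bash
python3 - <<'E'
from h import *
s=state();print(togo(.4437,.1871,.150,235.4),s['contact_force'],s['gripper_width'],Rt(s['tool_rot'])[:,2].round(3))
E
```

```text
(array([ 7.7,  0.3, 11.3]), np.float64(0.4), 'now', array([0.4487, 0.1931, 0.1613]), np.float64(-124.2)) [0.09731251 0.2165634  0.72256275] 0.6008337799963934 [-0.029  0.02  -0.999]
```

Request:
step_arm([
  [8,0,11,0],
  [0,0,0,0],
])

```text
time: 30.3
tool_pos: [0.4447, 0.1869, 0.1519]
tool_rot: [-0.007, -0.468, 0.883, 0.015]
contact_force: [-0.4, -0.2, -0.6]
gripper_width: 0.599
```

Request:
step_arm([
  [0,0,0,0],
  [0,0,0,0],
  [0,0,0,0],
  [0,0,0,0],
  [0,0,0,0],
  [0,0,0,0],
], claw=0)

```text
time: 30.9
tool_pos: [0.446, 0.1869, 0.1542]
tool_rot: [-0.004, -0.468, 0.883, 0.015]
contact_force: [0.2, 0.4, -0.4]
gripper_width: 0.145
```

Request:
step_arm([
  [0,0,-10,0],
  [0,0,-25,0],
  [0,0,-25,0],
  [0,0,-25,0],
  [0,0,-10,0],
  [0,0,0,0],
])

```text
time: 31.5
tool_pos: [0.447, 0.1845, 0.2528]
tool_rot: [-0.006, -0.468, 0.883, 0.015]
contact_force: [-0.3, 0.2, -2.1]
gripper_width: 0.148
```

```bash
python3 - <<'E'
from h import *
s=state();print(s['gripper_width'],s['contact_force'],Rt(s['tool_rot'])[:,2].round(3),s['joint_pos'].round(2))
o=PK+.075*(PK-C)/.11; print(o, togo(*o), )
print(togo(*o,None,141.5),rack(-.165,0)-o,-XR@(rack(-.165,0)-o),YR@(rack(-.165,0)-o))
E
```

```text
0.14845316964713087 [-0.2992077   0.19156609 -2.05533437] [-0.025  0.021 -0.999] [ 0.22 -0.3   1.9   0.03  1.56 -2.32]
[0.38217151 0.14243935] (array([71.2, 30.1,  0.8]), 0, 'now', array([0.447 , 0.1845, 0.2528]), np.float64(-124.1))
(array([-24.6,  73.3,   0.8]), np.float64(-85.6), 'now', array([0.447 , 0.1845, 0.2528]), np.float64(-124.1)) [ 0.17169949 -0.30372685] -0.3234419869106866 -0.13081369596551573
```

Request:
step_arm([
  [20,9,-2,0],
  [26,11,-2,0],
  [25,10,0,0],
  [0,0,0,8.5],
  [0,0,0,8.5],
  [0,0,0,8.5],
  [0,0,0,8.5],
  [0,0,0,8.5],
])

```text
time: 32.3
tool_pos: [0.3759, 0.1403, 0.2472]
tool_rot: [-0.019, -0.111, 0.994, 0.011]
contact_force: [0.1, 0.2, -1.9]
gripper_width: 0.147
```

Request:
step_arm([
  [0,0,0,8.5],
  [0,0,0,8.5],
  [0,0,0,8.5],
  [0,0,0,8.5],
  [0,0,0,8.5],
  [0,0,0,8.5],
  [0,0,0,0],
])

```text
time: 33.0
tool_pos: [0.3712, 0.1397, 0.2359]
tool_rot: [-0.029, 0.332, 0.943, -0.002]
contact_force: [-0.1, 0.6, -1.7]
gripper_width: 0.149
```

```bash
python3 - <<'E'
from h import *
s=state();print(togo(*rack(-.165,0),.26,141.5),s['gripper_width'],Rt(s['tool_rot'])[:,2].round(3))
E
```

```text
(array([-328.6, -122.7,  -39. ]), np.float64(-0.3), 'now', array([0.3712, 0.1397, 0.2359]), np.float64(141.2)) 0.14947483504377723 [-0.056  0.016 -0.998]
```

Request:
step_arm([
  [-20,-7,-6,0],
  [-40,-15,-6,0],
  [-40,-15,-6,0],
  [-40,-15,-6,0],
  [-40,-15,-6,0],
  [-40,-15,-6,0],
  [-40,-15,-5,0],
  [-40,-15,-5,0],
])

```text
time: 33.8
tool_pos: [0.5425, -0.1394, 0.2587]
tool_rot: [-0.035, 0.314, 0.949, -0.001]
contact_force: [1.9, -0.3, -1.2]
gripper_width: 0.154
```

Request:
step_arm([
  [-25,-9,-2,0],
  [0,0,0,0],
  [0,0,0,0],
])

```text
time: 34.1
tool_pos: [0.5586, -0.167, 0.2554]
tool_rot: [-0.037, 0.313, 0.949, -0.001]
contact_force: [0.9, 0.5, -1.8]
gripper_width: 0.143
```

```bash
python3 - <<'E'
from h import *
s=state();print(togo(*rack(-.165,0),.25,141.5)); hang(0,'h4',False)
E
```

```text
(array([6.9, 1.8, 5.8]), np.float64(2.0), 'now', array([ 0.5586, -0.167 ,  0.2554]), np.float64(143.5))
0.14318920970320456 [ 0.9  0.5 -1.8] [-0.071  0.022 -0.997]
to seat, z=.240 (array([-83.6,   1.9,   9.6]), np.float64(2.0), 'now', array([ 0.5586, -0.167 ,  0.2554]), np.float64(143.5))
```

Request:
step_arm([
  [-18,0,0,2],
  [-20,1,0,0],
  [-20,0,0,0],
  [-18,0,0,0],
  [-8,0,0,0],
  [0,0,0,0],
  [0,0,0,0],
])

```text
time: 34.9
tool_pos: [0.624, -0.2093, 0.2496]
tool_rot: [-0.038, 0.323, 0.946, -0.001]
contact_force: [-0.5, 0.1, -2.6]
gripper_width: 0.149
```

```bash
python3 - <<'E'
from h import *
s=state();print(togo(*rack(-.075,0),.215,141.5)); hang(0,'h4',False)
E
```

```text
(array([-7.7, -5.2, 34.3]), np.float64(0.8), 'now', array([ 0.624 , -0.2093,  0.2496]), np.float64(142.3))
0.14872781996175088 [-0.5  0.1 -2.6] [-0.073  0.023 -0.997]
to seat, z=.240 (array([-6. , -5.8,  9.3]), np.float64(0.8), 'now', array([ 0.624 , -0.2093,  0.2496]), np.float64(142.3))
```

Request:
step_arm([
  [-8,-5,4,0.8],
  [0,0,12,0],
  [0,0,12,0],
  [0,0,10,0],
  [0,0,0,0],
  [0,0,0,0],
])

```text
time: 35.6
tool_pos: [0.6227, -0.217, 0.2069]
tool_rot: [-0.039, 0.33, 0.943, -0.001]
contact_force: [1.0, 0.3, -0.8]
gripper_width: 0.146
```

```bash
python3 - <<'E'
from h import *
s=state();print(togo(*rack(-.075,0),.200,141.5),s['contact_force'],s['gripper_width'])
E
```

```text
(array([-1.9,  1. ,  6.8]), np.float64(-0.1), 'now', array([ 0.6227, -0.217 ,  0.2069]), np.float64(141.4)) [ 0.97428404  0.30772352 -0.81292578] 0.14648941722568587
```

Request:
step_arm([
  [-2,1,3,0],
  [0,0,3,0],
  [0,0,2,0],
  [0,0,1,0],
])

```text
time: 36.0
tool_pos: [0.6269, -0.2185, 0.2021]
tool_rot: [-0.035, 0.33, 0.943, -0.002]
contact_force: [-0.4, -0.2, 0.1]
gripper_width: 0.148
```

Request:
step_arm([
  [0,0,0,0],
  [0,0,0,0],
  [0,0,0,0],
  [0,0,0,0],
  [0,0,0,0],
], claw=50)

```text
time: 36.5
tool_pos: [0.6262, -0.2179, 0.201]
tool_rot: [-0.036, 0.33, 0.943, -0.001]
contact_force: [-0.2, -0.2, -0.6]
gripper_width: 0.5
```

```bash
python3 - <<'E'
from h import *
hang(0,'h5',True)
E
```

```text
0.499516833906775 [-0.2 -0.2 -0.6] [-0.069  0.021 -0.997]
to seat, z=.240 (array([  4.5,  -1.7, -38.8]), np.float64(-0.1), 'now', array([ 0.6262, -0.2179,  0.201 ]), np.float64(141.4))
```

View pics/h5.png

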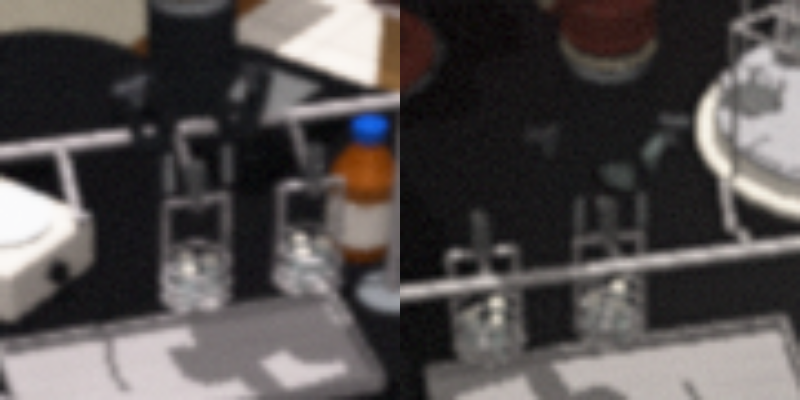

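Request:
step_arm([
  [0,0,-20,0],
  [0,0,-40,0],
  [0,0,-45,0],
  [0,0,-45,8.5],
  [0,0,-30,8.5],
  [0,0,0,8.5],
  [0,0,0,8.5],
  [0,0,0,8.5],
])

```text
time: 37.4
tool_pos: [0.6385, -0.2217, 0.3867]
tool_rot: [-0.034, 0.654, 0.756, -0.015]
contact_force: [-1.1, -1.2, 0.3]
gripper_width: 0.501
```

```bash
python3 - <<'E'
from tray import *
im,P,d=cloud('side'); trayfit(P)
print(togo(.5308,.254,.36,97.5),Rt(state()['tool_rot'])[:,2].round(3))
E
```

```text
283 y [-0.1642  0.166 ]
[[-0.135, -0.1481, -0.0035], [-0.105, -0.1499, -0.0007], [-0.075, -0.1479, -0.0018], [-0.045, -0.1462, -0.0063], [0.045, -0.1497, -0.0055], [0.075, -0.1505, -0.0029], [0.105, -0.1502, -0.0032], [0.135, -0.1517, 0.0497]]
(array([484.5, -41.6,  45. ]), np.float64(0.5), 'now', array([ 0.6384, -0.2217,  0.3866]), np.float64(98.0)) [-0.072  0.023 -0.997]
```

Request:
step_arm([
  [25,-2,3,0],
  [46,-4,4,0],
  [46,-4,4,0],
  [46,-4,4,0],
  [46,-4,4,0],
  [46,-4,4,0],
  [46,-4,4,0],
  [46,-4,4,0],
], claw=100)

```text
time: 38.25
tool_pos: [0.5534, 0.1235, 0.3654]
tool_rot: [-0.036, 0.651, 0.758, -0.015]
contact_force: [1.6, -0.3, 0.1]
gripper_width: 1.001
```

Request:
step_arm([
  [46,-4,4,0],
  [46,-4,4,0],
  [30,-3,2,0],
  [0,0,0,0],
  [0,0,0,0],
])

```text
time: 38.75
tool_pos: [0.5183, 0.2522, 0.3592]
tool_rot: [-0.036, 0.643, 0.765, -0.015]
contact_force: [-0.4, 0.2, -0.4]
gripper_width: 1.0
```

```bash
python3 - <<'E'
from h import *
look('w9');print(togo(.5308,.254,.225,97.5),Rt(state()['tool_rot'])[:,2].round(3))
E
```

```text
knob 1068 [0.5309 0.2556 0.2468] ((0.531125545501709, 0.25420111417770386), (0.014083009213209152, 0.052058663219213486), 7.302151203155518)
(array([ -4.1,  22.1, 132.9]), np.float64(2.2), 'now', array([0.5184, 0.252 , 0.3592]), np.float64(99.7)) [-0.075  0.024 -0.997]
```

Request:
step_arm([
  [-2,11,20,2.2],
  [-2,11,40,0],
  [0,0,40,0],
  [0,0,25,0],
  [0,0,6,0],
  [0,0,0,0],
])

```text
time: 39.4
tool_pos: [0.5363, 0.247, 0.2258]
tool_rot: [-0.034, 0.661, 0.749, -0.013]
contact_force: [-0.3, 0.5, 0.3]
gripper_width: 0.999
```

```bash
python3 - <<'E'
from h import *
print(togo(.5308,.254,.223,97.4),Rt(state()['tool_rot'])[:,2].round(3))
E
```

```text
(array([ 7.5, -4.3,  3.3]), np.float64(-0.3), 'now', array([0.5363, 0.247 , 0.2258]), np.float64(97.1)) [-0.069  0.025 -0.997]
```

Request:
step_arm([
  [7,-5,3,0],
  [0,0,0,0],
])

```text
time: 39.6
tool_pos: [0.5315, 0.2531, 0.226]
tool_rot: [-0.033, 0.662, 0.749, -0.012]
contact_force: [0.4, -0.3, -0.4]
gripper_width: 1.004
```

Request:
step_arm([
  [0,0,0,0],
  [0,0,0,0],
  [0,0,0,0],
  [0,0,0,0],
  [0,0,0,0],
  [0,0,0,0],
  [0,0,0,0],
], claw=0)

```text
time: 40.3
tool_pos: [0.5301, 0.2537, 0.2319]
tool_rot: [-0.034, 0.661, 0.75, -0.012]
contact_force: [-0.4, -0.2, -1.4]
gripper_width: 0.142
```

Request:
step_arm([
  [0,0,0,-4],
  [0,0,0,-8],
  [0,0,0,-8],
  [0,0,0,-8],
  [0,0,0,-8],
  [0,0,0,-8],
  [0,0,0,-8],
  [0,0,0,-4],
])

```text
time: 41.1
tool_pos: [0.5304, 0.2541, 0.2319]
tool_rot: [-0.035, 0.213, 0.976, 0.005]
contact_force: [-0.7, 0.1, -0.2]
gripper_width: 0.145
```

```bash
python3 - <<'E'
from h import *
s=state();print(togo(.5308,.254,.222,156.7), Rt(s['tool_rot'])[:,2].round(3),s['joint_pos'].round(2),s['gripper_width'],s['contact_force'])
E
```

```text
(array([-1.1,  0.1,  9.8]), np.float64(-1.4), 'now', array([0.5304, 0.2541, 0.2319]), np.float64(155.3)) [-0.066  0.025 -0.998] [ 0.3  -0.    1.67  0.04  1.53 -0.84] 0.14484923061133795 [-0.7387361   0.11981215 -0.22762507]
```

Request:
step_arm([
  [0,0,0,-1.5],
  [0,0,0,0],
])

```text
time: 41.3
tool_pos: [0.5304, 0.2542, 0.2319]
tool_rot: [-0.035, 0.199, 0.979, 0.006]
contact_force: [-1.5, 0.4, 0.1]
gripper_width: 0.146
```

Request:
step_arm([
  [0,0,0,0],
  [0,0,0,0],
  [0,0,0,0],
  [0,0,0,0],
  [0,0,0,0],
  [0,0,-35,0],
  [0,0,-45,0],
  [0,0,-35,0],
], claw=100)

```text
time: 42.1
tool_pos: [0.5353, 0.2503, 0.3408]
tool_rot: [-0.042, 0.201, 0.979, 0.002]
contact_force: [0.2, 0.4, 0.8]
gripper_width: 0.999
```

Request:
step_arm([
  [0,-40,0,0],
  [0,-45,0,0],
  [0,-10,0,0],
  [0,0,0,0],
])

```text
time: 42.5
tool_pos: [0.5001, 0.1615, 0.3508]
tool_rot: [-0.035, 0.2, 0.979, 0.005]
contact_force: [-0.3, -0.0, 0.0]
gripper_width: 0.999
```

```bash
python3 - <<'E'
from h import *
s=state();print(s['tool_pos'],togo(*PK,.3),Rt(s['tool_rot'])[:,2].round(3)); look('w10')
E
```

```text
[0.50009874 0.16147866 0.35076867] (array([59.5,  1.3, 55.1]), 0, 'now', array([0.5001, 0.1615, 0.3508]), np.float64(156.9)) [-0.067  0.024 -0.997]
block 208 [0.4434 0.1879 0.177 ] ((0.44327741861343384, 0.18782517313957214), (0.014115585945546627, 0.014712424017488956), 80.8930435180664)
bail 210 [0.4436 0.1878 0.1426] dir -7.6
knob 1146 [0.5291 0.2525 0.2454] ((0.5304876565933228, 0.2536429166793823), (0.013804742135107517, 0.05215347185730934), 67.42216491699219)
cup ((0.44347280263900757, 0.18796834349632263), 0.03080257959663868)
```

View pics/w10.png

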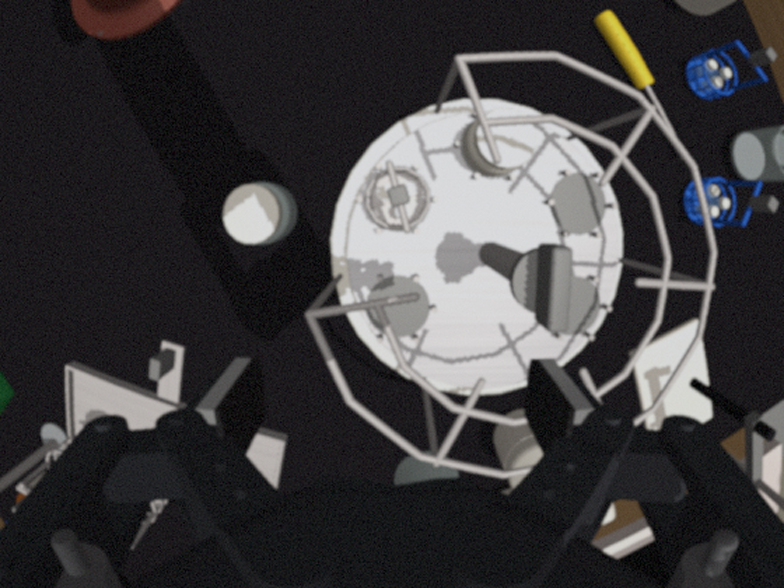

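Request:
step_arm([
  [0,0,0,8.4],
  [0,0,0,8.4],
  [0,0,10,8.4],
  [0,0,10,8.4],
  [0,0,10,8.4],
  [0,0,10,8.4],
  [0,0,10,8.4],
  [0,0,10,8.4],
], claw=60)

```text
time: 43.35
tool_pos: [0.4988, 0.1723, 0.2864]
tool_rot: [-0.034, 0.718, 0.695, -0.016]
contact_force: [-0.4, -0.1, 0.4]
gripper_width: 0.597
```

Request:
step_arm([
  [0,0,10,7.8],
  [6,-20,10,0],
  [6,-20,10,0],
  [6,-20,10,0],
  [0,0,0,0],
  [0,0,0,0],
])

```text
time: 43.95
tool_pos: [0.4381, 0.2083, 0.244]
tool_rot: [-0.036, 0.764, 0.643, -0.022]
contact_force: [-0.2, 0.2, 0.0]
gripper_width: 0.601
```

```bash
python3 - <<'E'
from h import *
look('w11');s=state();print(togo(.4433,.1879,.15,82),Rt(s['tool_rot'])[:,2].round(3))
E
```

```text
block 561 [0.4439 0.1907 0.1719] ((0.4435042440891266, 0.18822482228279114), (0.013591506518423557, 0.013600800186395645), 83.39659881591797)
bail 601 [0.443  0.1891 0.1335] dir -8.5
knob 3060 [0.5275 0.255  0.2463] ((0.5306112170219421, 0.2541627287864685), (0.014423266984522343, 0.05201764032244682), 67.0924301147461)
cup ((0.44361722469329834, 0.18776310980319977), 0.030527783557772636)
(array([-20.9,  15.7,  92.6]), np.float64(-1.9), 'now', array([0.4381, 0.2082, 0.2439]), np.float64(80.1)) [-0.08   0.027 -0.996]
```

Request:
step_arm([
  [-20,15,10,-1.9],
  [0,0,30,0],
  [0,0,30,0],
  [0,0,12,0],
  [0,0,0,0],
  [0,0,0,0],
])

```text
time: 44.6
tool_pos: [0.4504, 0.1878, 0.1632]
tool_rot: [-0.034, 0.754, 0.656, -0.017]
contact_force: [-1.2, -0.1, 0.2]
gripper_width: 0.602
```

```bash
python3 - <<'E'
from h import *
s=state();print(togo(.4433,.1880,.15,82),Rt(s['tool_rot'])[:,2].round(3))
E
```

```text
(array([-1. , -6. , 13.7]), np.float64(0.0), 'now', array([0.4504, 0.1878, 0.1632]), np.float64(82.0)) [-0.071  0.029 -0.997]
```

Request:
step_arm([
  [-1,-6,13,0],
  [0,0,0,0],
])

```text
time: 44.8
tool_pos: [0.4447, 0.1883, 0.1523]
tool_rot: [-0.033, 0.754, 0.656, -0.016]
contact_force: [-0.9, -0.1, -0.0]
gripper_width: 0.601
```

Request:
step_arm([
  [0,0,0,0],
  [0,0,0,0],
  [0,0,0,0],
  [0,0,0,0],
  [0,0,0,0],
  [0,0,0,0],
], claw=0)

```text
time: 45.4
tool_pos: [0.4462, 0.1888, 0.1548]
tool_rot: [-0.032, 0.754, 0.656, -0.013]
contact_force: [1.3, -0.4, 0.3]
gripper_width: 0.145
```

Request:
step_arm([
  [0,0,-10,0],
  [0,0,-25,0],
  [0,0,-25,0],
  [0,0,-25,0],
  [0,0,-10,0],
  [0,0,0,0],
])

```text
time: 46.0
tool_pos: [0.4508, 0.1854, 0.2528]
tool_rot: [-0.033, 0.754, 0.656, -0.016]
contact_force: [0.4, 0.6, -1.1]
gripper_width: 0.15
```

```bash
python3 - <<'E'
from h import *
s=state();print(s['gripper_width'],s['contact_force'],Rt(s['tool_rot'])[:,2].round(3),s['joint_pos'].round(2))
o=PK+.075*(PK-C)/.11; print(o, togo(*o,.255))
E
```

```text
0.15044450282585206 [ 0.40032365  0.58033774 -1.11942737] [-0.067  0.029 -0.997] [ 0.21 -0.26  1.87  0.04  1.59  0.35]
[0.38217151 0.14243935] (array([-52. , -62.2,   1.2]), 0, 'now', array([0.4508, 0.1854, 0.2528]), np.float64(82.1))
```

Request:
step_arm([
  [-17,-20,-1,0],
  [-17,-21,-1,0],
  [-17,-21,-1,0],
  [0,0,0,-8.5],
  [0,0,0,-8.5],
  [0,0,0,-8.5],
  [0,0,0,-8.5],
  [0,0,0,-8.5],
])

```text
time: 46.8
tool_pos: [0.3757, 0.1411, 0.2486]
tool_rot: [-0.043, 0.458, 0.888, -0.007]
contact_force: [0.3, 0.2, -1.5]
gripper_width: 0.148
```

Request:
step_arm([
  [0,0,0,-8.5],
  [0,0,0,-8.4],
  [0,0,0,0],
])

```text
time: 47.1
tool_pos: [0.3735, 0.1409, 0.2438]
tool_rot: [-0.046, 0.32, 0.946, -0.002]
contact_force: [-0.1, 0.4, -1.3]
gripper_width: 0.148
```

```bash
python3 - <<'E'
from h import *
s=state();print(togo(*rack(-.165,.105),.26,141.5),s['gripper_width'],Rt(s['tool_rot'])[:,2].round(3))
E
```

```text
(array([-326.7,  -20.7,  -43.7]), np.float64(1.0), 'now', array([0.3735, 0.1409, 0.2438]), np.float64(142.5)) 0.1483672495007715 [-0.089  0.026 -0.996]
```

Request:
step_arm([
  [-15,-25,-5,1],
  [-30,-25,-6,0],
  [-40,0,-6,0],
  [-40,0,-6,0],
  [-40,0,-6,0],
  [-40,0,-6,0],
  [-40,10,-6,0],
  [-40,15,-4,0],
])

```text
time: 47.9
tool_pos: [0.5842, -0.0648, 0.2561]
tool_rot: [-0.051, 0.34, 0.939, -0.004]
contact_force: [0.1, -0.0, -1.1]
gripper_width: 0.148
```

```bash
python3 - <<'E'
from h import *
s=state();print(togo(*rack(-.165,.105),.25,141.5),s['gripper_width'],Rt(s['tool_rot'])[:,2].round(3))
E
```

```text
(array([-36.7,  10.7,   2.2]), np.float64(-1.4), 'now', array([ 0.5842, -0.0648,  0.2561]), np.float64(140.1)) 0.14757783760874826 [-0.099  0.028 -0.995]
```

Request:
step_arm([
  [-18,6,0,-1.4],
  [-18,5,0,0],
  [0,0,0,0],
  [0,0,0,0],
])

```text
time: 48.3
tool_pos: [0.6221, -0.0819, 0.2452]
tool_rot: [-0.056, 0.335, 0.941, -0.004]
contact_force: [-0.4, 0.0, -1.6]
gripper_width: 0.154
```

```bash
python3 - <<'E'
from h import *
hang(.105,'h6',True)
E
```

```text
0.15401548697012285 [-0.4  0.  -1.6] [-0.107  0.03  -0.994]
to seat, z=.240 (array([-86.1,   0.2,  -3.7]), np.float64(-0.8), 'now', array([ 0.6221, -0.0819,  0.2452]), np.float64(140.7))
```

View pics/h6.png

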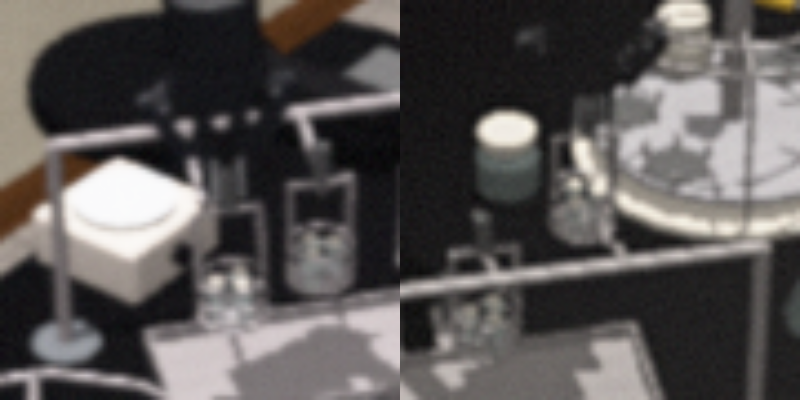

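Request:
step_arm([
  [0,0,-6,-0.8],
  [-18,0,-2,0],
  [-20,0,-2,0],
  [-20,0,-1,0],
  [-18,0,-1,0],
  [-9,0,0,0],
  [0,0,0,0],
  [0,0,0,0],
])

```text
time: 49.2
tool_pos: [0.6864, -0.1311, 0.2521]
tool_rot: [-0.057, 0.325, 0.944, -0.002]
contact_force: [-0.6, 1.1, -4.0]
gripper_width: 0.15
```

```bash
python3 - <<'E'
from h import *
s=state();print(togo(*rack(-.075,.105),.21,141.5),s['contact_force'],Rt(s['tool_rot'])[:,2].round(3))
E
```

```text
(array([-9.5,  0.6, 41.4]), np.float64(0.3), 'now', array([ 0.6864, -0.1311,  0.2521]), np.float64(141.8)) [-0.61269069  1.14222033 -3.98567488] [-0.109  0.032 -0.994]
```

Request:
step_arm([
  [-11,0,4,0],
  [0,0,12,0],
  [0,0,12,0],
  [0,0,10,0],
  [0,0,0,0],
  [0,0,0,0],
])

```text
time: 49.8
tool_pos: [0.6907, -0.1358, 0.2124]
tool_rot: [-0.055, 0.325, 0.944, -0.002]
contact_force: [0.1, 0.3, -0.5]
gripper_width: 0.146
```

```bash
python3 - <<'E'
from h import *
s=state();print(togo(*rack(-.074,.105),.2,141.5),s['contact_force'],Rt(s['tool_rot'])[:,2].round(3))
E
```

```text
(array([-1. ,  0.4, 12.3]), np.float64(0.4), 'now', array([ 0.6907, -0.1358,  0.2124]), np.float64(141.9)) [ 0.10511313  0.31648199 -0.49028507] [-0.106  0.031 -0.994]
```

Request:
step_arm([
  [-1,0,5,0],
  [0,0,4,0],
  [0,0,3,0],
  [0,0,2,0],
  [0,0,1,0],
])

```text
time: 50.3
tool_pos: [0.6928, -0.1372, 0.2025]
tool_rot: [-0.05, 0.325, 0.944, -0.003]
contact_force: [0.5, -0.4, 0.3]
gripper_width: 0.146
```

Request:
step_arm([
  [0,0,0,0],
  [0,0,0,0],
  [0,0,0,0],
  [0,0,0,0],
  [0,0,0,0],
], claw=45)

```text
time: 50.8
tool_pos: [0.692, -0.1366, 0.2012]
tool_rot: [-0.051, 0.325, 0.944, -0.002]
contact_force: [0.1, 0.4, -0.7]
gripper_width: 0.451
```

```bash
python3 - <<'E'
from h import *
hang(.105,'h7',True)
E
```

```text
0.45054785448847107 [ 0.1  0.4 -0.7] [-0.099  0.029 -0.995]
to seat, z=.240 (array([  6.5,  -1.8, -38.4]), np.float64(0.4), 'now', array([ 0.692 , -0.1366,  0.2012]), np.float64(141.9))
```

View pics/h7.png

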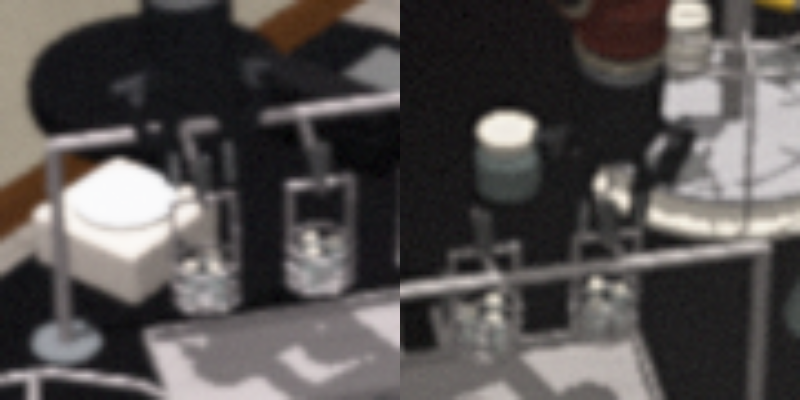

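Request:
step_arm([
  [0,0,-20,0],
  [0,0,-40,0],
  [0,0,-45,0],
  [0,0,-45,-7.6],
  [0,0,-30,-7.7],
  [0,0,0,0],
  [0,0,0,0],
])

```text
time: 51.6
tool_pos: [0.7093, -0.1416, 0.3827]
tool_rot: [-0.055, 0.192, 0.98, 0.005]
contact_force: [-0.3, 0.7, -0.0]
gripper_width: 0.449
```

```bash
python3 - <<'E'
from h import *
s=state();print(togo(.5308,.254,.36,157.2),Rt(s['tool_rot'])[:,2].round(3))
E
```

```text
(array([313.5, 296.2,  53.5]), np.float64(0.6), 'now', array([ 0.7093, -0.1416,  0.3827]), np.float64(157.8)) [-0.105  0.031 -0.994]
```

Request:
step_arm([
  [17,16,3,0],
  [33,31,5,0],
  [33,31,5,0],
  [33,31,5,0],
  [33,31,5,0],
  [33,31,5,0],
  [33,31,5,0],
  [33,31,5,0],
], claw=100)

```text
time: 52.4
tool_pos: [0.5583, 0.1746, 0.3489]
tool_rot: [-0.068, 0.203, 0.977, 0.003]
contact_force: [0.1, 1.0, -0.6]
gripper_width: 0.999
```

Request:
step_arm([
  [33,31,5,0],
  [28,27,5,0],
  [0,0,0,0],
  [0,0,0,0],
])

```text
time: 52.8
tool_pos: [0.5164, 0.2591, 0.3359]
tool_rot: [-0.075, 0.202, 0.976, -0.001]
contact_force: [0.6, -0.1, -0.3]
gripper_width: 0.998
```

```bash
python3 - <<'E'
from h import *
look('w12');s=state();print(togo(.5308,.254,.225,157.2),Rt(s['tool_rot'])[:,2].round(3))
from tray import trayfit
for c in('side','scene'): trayfit(cloud(c)[1])
E
```

```text
knob 1224 [0.5295 0.2548 0.2467] ((0.5307292342185974, 0.25436997413635254), (0.013810038566589355, 0.05133921653032303), 66.67005920410156)
(array([-31.2,   4.3, 107.2]), np.float64(-0.8), 'now', array([0.5164, 0.2588, 0.3357]), np.float64(156.4)) [-0.146  0.03  -0.989]
282 y [-0.1842  0.1469]
[[-0.135, -0.1612, -0.0143], [-0.105, -0.1587, -0.0158], [-0.075, -0.1607, -0.0148], [-0.045, -0.1619, -0.0156], [0.045, -0.1635, -0.0144], [0.075, -0.1627, -0.0219], [0.105, -0.1618, -0.0179], [0.135, -0.1618, 0.0489]]
214 y [-0.184   0.1459]
[[-0.135, -0.1502, -0.0074], [-0.105, -0.019, -0.0062], [-0.075, -0.1512, -0.0096], [-0.045, -0.1566, -0.0116], [0.045, -0.1548, -0.0084], [0.075, -0.1556, -0.0075], [0.105, -0.0234, -0.0112], [0.135, -0.1301, -0.0139]]
```

Request:
step_arm([
  [-8,1,15,-0.5],
  [-8,1,30,0],
  [-8,1,30,0],
  [-6,1,25,0],
  [0,0,3,0],
  [0,0,0,0],
])

```text
time: 53.55
tool_pos: [0.5366, 0.2455, 0.2231]
tool_rot: [-0.073, 0.204, 0.976, 0.0]
contact_force: [-0.4, -0.6, 0.6]
gripper_width: 0.995
```

```bash
python3 - <<'E'
from h import *
s=state();print(togo(.530,.254,.224,156.7),Rt(s['tool_rot'])[:,2].round(3))
E
```

```text
(array([9.4, 5.2, 0.4]), np.float64(-0.4), 'now', array([0.5366, 0.2455, 0.2231]), np.float64(156.3)) [-0.143  0.03  -0.989]
```

Request:
step_arm([
  [9,5,0,-0.4],
  [0,0,0,0],
])

```text
time: 53.75
tool_pos: [0.5311, 0.2537, 0.2259]
tool_rot: [-0.073, 0.201, 0.977, 0.001]
contact_force: [-0.2, -1.1, 0.1]
gripper_width: 1.004
```

Request:
step_arm([
  [0,0,0,0],
  [0,0,0,0],
  [0,0,0,0],
  [0,0,0,0],
  [0,0,0,0],
  [0,0,0,0],
  [0,0,0,0],
], claw=0)

```text
time: 54.45
tool_pos: [0.532, 0.2534, 0.2311]
tool_rot: [-0.07, 0.201, 0.977, 0.001]
contact_force: [-0.8, -0.5, 0.6]
gripper_width: 0.145
```

Request:
step_arm([
  [0,0,0,4],
  [0,0,0,8],
  [0,0,0,8],
  [0,0,0,8],
  [0,0,0,8],
  [0,0,0,8],
  [0,0,0,8],
  [0,0,0,8],
])

```text
time: 55.25
tool_pos: [0.5298, 0.2516, 0.2315]
tool_rot: [-0.062, 0.676, 0.734, -0.037]
contact_force: [-5.2, -2.9, 2.7]
gripper_width: 0.146
```

```bash
python3 - <<'E'
from h import *
s=state();print(togo(.530,.254,.224,36.7),Rt(s['tool_rot'])[:,2].round(3),s['contact_force'],s['gripper_width'],s['ft_torque'],s['joint_pos'].round(2))
E
```

```text
(array([ 2.3, -1. ,  7.5]), np.float64(57.9), 'now', array([0.5298, 0.2516, 0.2315]), np.float64(94.6)) [-0.141  0.029 -0.99 ] [-5.2415469  -2.88274689  2.72718824] 0.14618892807453146 [ 0.3837081  -0.10823317  0.23610375] [0.28 0.04 1.63 0.07 1.6  0.2 ]
```

Forces small; finish the turn.

Request:
step_arm([
  [0,0,0,8],
  [0,0,0,8],
  [0,0,0,8],
  [0,0,0,8],
  [0,0,0,8],
  [0,0,0,8],
  [0,0,0,7],
  [0,0,0,1.5],
])

```text
time: 56.05
tool_pos: [0.5249, 0.2512, 0.2319]
tool_rot: [-0.035, 0.948, 0.309, -0.068]
contact_force: [-3.0, -0.0, -0.3]
gripper_width: 0.144
```

Request:
step_arm([
  [0,0,0,0],
  [0,0,0,0],
  [0,0,0,0],
  [0,0,0,0],
  [0,0,0,0],
  [0,0,-35,0],
  [0,0,-35,0],
  [0,0,0,0],
], claw=100)

```text
time: 56.85
tool_pos: [0.5351, 0.2495, 0.3008]
tool_rot: [-0.036, 0.947, 0.31, -0.07]
contact_force: [-0.3, -0.0, 1.4]
gripper_width: 1.001
```

```bash
python3 - <<'E'
from h import *
s=state();print(togo(.530,.254,.222,36.7),Rt(s['tool_rot'])[:,2].round(3)); look('w13')
E
```

```text
(array([ 7.3,  2.1, 78.7]), np.float64(-0.1), 'now', array([0.5351, 0.2495, 0.3008]), np.float64(36.6)) [-0.154  0.024 -0.988]
knob 1764 [0.534  0.2553 0.2463] ((0.5313354730606079, 0.2539549171924591), (0.05230363458395004, 0.013920854777097702), 35.58171081542969)
```

Request:
step_arm([
  [0,0,0,-8.5],
  [0,0,0,-8.5],
  [0,0,0,-8.5],
  [0,0,0,-8.5],
  [0,0,0,-8.5],
  [0,0,0,-8.5],
  [0,0,0,-8.5],
  [0,0,0,-8.5],
])

```text
time: 57.7
tool_pos: [0.5296, 0.2482, 0.2855]
tool_rot: [-0.075, 0.604, 0.792, -0.045]
contact_force: [0.0, 0.7, -0.6]
gripper_width: 1.003
```

Request:
step_arm([
  [0,0,0,-8.5],
  [0,0,0,-8.5],
  [0,0,0,-8.5],
  [0,0,0,-8.5],
  [0,0,0,-2.5],
  [0,0,0,0],
])

```text
time: 58.3
tool_pos: [0.5253, 0.2472, 0.2742]
tool_rot: [-0.092, 0.321, 0.942, -0.024]
contact_force: [-0.7, -0.4, 0.5]
gripper_width: 1.0
```

```bash
python3 - <<'E'
from h import *
s=state();print(togo(*rack(-.216,-.019),.26,141.5),Rt(s['tool_rot'])[:,2].round(3),s['joint_pos'].round(2))
E
```

```text
(array([-225.2, -321.4,   12.6]), np.float64(0.4), 'now', array([0.5253, 0.2472, 0.2742]), np.float64(141.9)) [-0.188  0.015 -0.982] [ 0.28  0.04  1.57  0.07  1.72 -0.63]
```

Request:
step_arm([
  [-14,-20,-1,0],
  [-25,-36,0,0],
  [-28,-40,0,0],
  [-28,-40,0,0],
  [-28,-40,0,0],
  [-28,-40,0,0],
  [-28,-40,0,0],
  [-28,-40,0,0],
])

```text
time: 59.1
tool_pos: [0.5038, -0.1186, 0.2643]
tool_rot: [-0.097, 0.319, 0.942, -0.025]
contact_force: [0.6, 0.6, 0.5]
gripper_width: 1.002
```

Request:
step_arm([
  [-10,-15,0,0],
  [0,0,0,0],
  [0,0,0,0],
  [0,0,0,0],
  [0,0,0,0],
  [0,0,0,0],
  [0,0,0,0],
  [0,0,0,0],
])

```text
time: 59.9
tool_pos: [0.5007, -0.1377, 0.2605]
tool_rot: [-0.099, 0.322, 0.941, -0.025]
contact_force: [0.8, 0.1, 0.1]
gripper_width: 0.999
```

Request:
step_arm([
  [0,0,0,0],
  [0,0,0,0],
  [0,0,0,0],
  [0,0,0,0],
  [0,0,0,0],
  [0,0,0,0],
  [0,0,0,0],
  [0,0,0,0],
])

```text
time: 60.7
tool_pos: [0.5008, -0.1374, 0.2608]
tool_rot: [-0.099, 0.322, 0.941, -0.025]
contact_force: [-0.2, -0.6, 0.3]
gripper_width: 1.003
```

Request:
step_arm([
  [0,0,0,0],
  [0,0,0,0],
  [0,0,0,0],
  [0,0,0,0],
  [0,0,0,0],
  [0,0,0,0],
  [0,0,0,0],
  [0,0,0,0],
])

```text
time: 61.5
tool_pos: [0.5009, -0.1374, 0.2608]
tool_rot: [-0.099, 0.322, 0.941, -0.025]
contact_force: [0.2, -0.0, -0.1]
gripper_width: 1.004
```

```bash
python3 - <<'E'
from h import *
s=state();print(togo(*rack(-.216,-.019),.26,141.5),Rt(s['tool_rot'])[:,2].round(3),s['joint_pos'].round(2))
im,P,d=cloud('wrist'); p=P.reshape(-1,3);c=rack(-.216,-.019);q=p[(np.hypot(*(p[:,:2]-c).T)<.05)&(p[:,2]>.035)&(p[:,2]<.06)]
print(len(q),q.mean(0).round(4) if len(q) else 0,cv2.minAreaRect(q[:,:2].astype(np.float32)) if len(q)>3 else 0)
from tray import trayfit
trayfit(P); trayfit(cloud('side')[1])
E
```

```text
(array([-5.4, -4.7,  0.4]), np.float64(0.2), 'now', array([ 0.5009, -0.1374,  0.2608]), np.float64(141.7)) [-0.203  0.016 -0.979] [-0.38 -0.08  1.7  -0.06  1.71 -1.29]
299 [ 0.5025 -0.1436  0.0502] ((0.5029278993606567, -0.14400969445705414), (0.013117343187332153, 0.026017939671874046), 52.54792404174805)
1050 y [-0.1806  0.1468]
[[-0.135, -0.1546, -0.1503], [-0.105, -0.155, -0.15], [-0.075, -0.1554, -0.1509], [-0.045, -0.1562, -0.1513], [0.045, -0.1574, -0.1528], [0.075, -0.1571, -0.1534], [0.135, -0.1586, -0.1381]]
292 y [-0.1844  0.1457]
[[-0.135, -0.1609, -0.0162], [-0.105, -0.1628, -0.0115], [-0.075, -0.161, -0.0167], [-0.045, -0.1615, -0.0172], [0.045, -0.1629, -0.019], [0.075, -0.1637, -0.0187], [0.105, -0.1638, -0.0193], [0.135, -0.1645, 0.0491]]
```

```bash
python3 - <<'E'
from h import *
print(togo(.498,-.140,.10,142.3),togo(.498,-.140,.028,142.3))
E
```

```text
(array([-26.9,  13.9, 157.9]), np.float64(-0.6), 'now', array([ 0.5008, -0.1374,  0.2608]), np.float64(141.7)) (array([-39.3,  21.7, 228.4]), np.float64(-0.6), 'now', array([ 0.5008, -0.1374,  0.2608]), np.float64(141.7))
```

Request:
step_arm([
  [-4,2,20,-0.6],
  [-5,3,32,0],
  [-6,3,35,0],
  [-6,3,35,0],
  [-6,3,30,0],
  [0,0,5,0],
  [0,0,0,0],
  [0,0,0,0],
])

```text
time: 62.4
tool_pos: [0.5013, -0.1413, 0.1003]
tool_rot: [-0.095, 0.317, 0.943, -0.025]
contact_force: [0.1, 0.6, -0.3]
gripper_width: 1.003
```

```bash
python3 - <<'E'
from h import *
s=state();print(togo(.498,-.140,.028,142.3),Rt(s['tool_rot'])[:,2].round(3))
E
```

```text
(array([-8.5,  6.8, 71.5]), np.float64(0.0), 'now', array([ 0.5013, -0.1413,  0.1003]), np.float64(142.3)) [-0.195  0.013 -0.981]
```

Request:
step_arm([
  [-4,3,25,0],
  [-4,3,30,0],
  [0,1,14,0],
  [0,0,0,0],
  [0,0,0,0],
])

```text
time: 62.9
tool_pos: [0.5065, -0.1428, 0.04]
tool_rot: [-0.085, 0.318, 0.944, -0.026]
contact_force: [1.1, 0.2, 0.9]
gripper_width: 1.001
```

```bash
python3 - <<'E'
from h import *
s=state();print(togo(.498,-.140,.028,142.3),Rt(s['tool_rot'])[:,2].round(3),s['contact_force'])
im,d=grab_frame('side'); save('t1.png',im,(230,90,420,260),4)
E
```

```text
(array([ 6.6, -1.7, 13.3]), np.float64(0.1), 'now', array([ 0.5065, -0.1428,  0.04  ]), np.float64(142.4)) [-0.178  0.006 -0.984] [1.14891978 0.22133763 0.93533679]
```

View pics/t1.png

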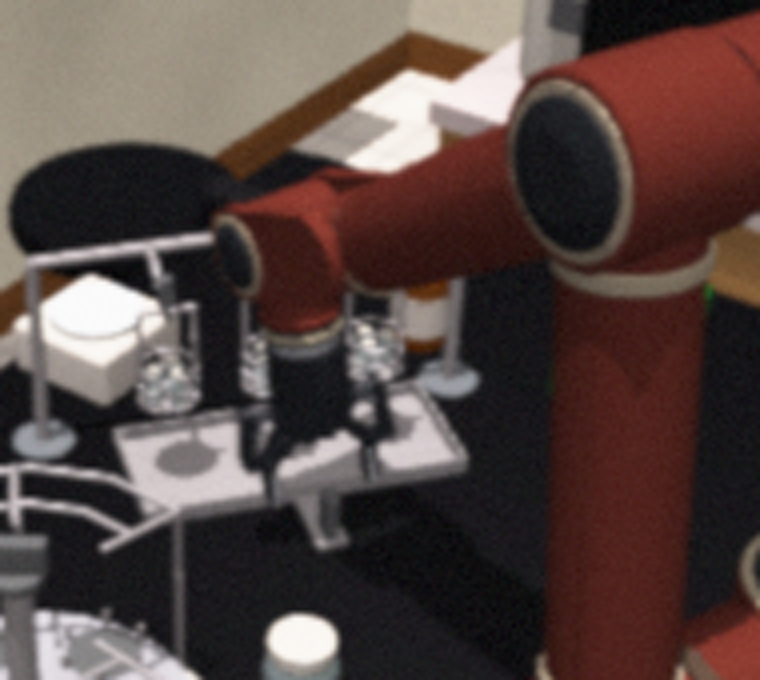

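Request:
step_arm([
  [5,-1.5,12,0],
  [0,0,0,0],
])

```text
time: 63.15
tool_pos: [0.5009, -0.1415, 0.031]
tool_rot: [-0.083, 0.318, 0.944, -0.026]
contact_force: [0.1, -0.8, -1.1]
gripper_width: 1.002
```

Request:
step_arm([
  [0,0,0,0],
  [0,0,0,0],
  [0,0,0,0],
  [0,0,0,0],
  [0,0,0,0],
  [0,0,0,0],
  [0,0,0,0],
], claw=0)

```text
time: 63.85
tool_pos: [0.5017, -0.1424, 0.0329]
tool_rot: [-0.082, 0.319, 0.944, -0.026]
contact_force: [-1.0, -1.5, -0.7]
gripper_width: 0.158
```

Request:
step_arm([
  [0,7,0,0.8],
  [-3,7,0,0],
  [-4,6,0,0],
  [-3,0,0,0],
  [0,0,0,0],
])

```text
time: 64.35
tool_pos: [0.5196, -0.135, 0.0328]
tool_rot: [-0.086, 0.326, 0.941, -0.029]
contact_force: [-2.2, -0.4, 1.1]
gripper_width: 0.158
```

```bash
python3 - <<'E'
from tray import *
s=state();print(s['tool_pos'],Rt(s['tool_rot'])[:,2].round(3),s['contact_force'],s['gripper_width'])
for c in('wrist','side','scene'): trayfit(cloud(c)[1])
E
```

```text
[ 0.51958807 -0.13495279  0.03275347] [-0.181  0.001 -0.984] [-2.19090627 -0.44475618  1.0619526 ] 0.1584611719151654
908 y [-0.1635  0.1664]
[[-0.135, -0.1456, -0.1412], [-0.075, -0.146, -0.1417], [0.135, -0.1475, -0.1462]]
228 y [-0.1683  0.1635]
[[-0.135, -0.1533, -0.0072], [-0.105, -0.1542, -0.0069], [-0.075, -0.1514, -0.1388], [0.045, -0.1523, -0.0052], [0.075, -0.1495, -0.0081], [0.105, -0.1525, -0.0084], [0.135, -0.1508, 0.0481]]
213 y [-0.1659  0.1634]
[[-0.135, -0.1449, 0.0002], [-0.105, -0.028, 0.001], [-0.075, -0.144, 0.0001], [-0.045, -0.1442, 0.0023], [0.045, -0.1448, -0.0024], [0.075, -0.1433, 0.0002], [0.105, -0.0121, -0.0009], [0.135, -0.1402, -0.0018]]
```

Request:
step_arm([
  [0,0,0,0],
  [0,0,0,0],
  [0,0,0,0],
  [0,0,0,0],
  [0,0,0,0],
  [8,0,-25,0],
  [10,0,-35,0],
  [15,0,-40,0],
], claw=100)

```text
time: 65.3
tool_pos: [0.5063, -0.1126, 0.1297]
tool_rot: [-0.094, 0.326, 0.94, -0.03]
contact_force: [0.9, -0.2, 0.1]
gripper_width: 0.999
```

Request:
step_arm([
  [15,0,-40,0],
  [20,0,-40,0],
  [30,0,-35,0],
  [35,0,-30,0],
  [40,0,-20,0],
  [30,0,0,0],
  [0,0,0,0],
  [0,0,0,0],
])

```text
time: 66.1
tool_pos: [0.4055, -0.0042, 0.3342]
tool_rot: [-0.085, 0.326, 0.941, -0.029]
contact_force: [0.3, -0.2, -0.5]
gripper_width: 1.002
```

```bash
python3 - <<'E'
from tray import *
s=state();print(s['tool_pos'],s['contact_force'],s['time'])
for c in('wrist','side','scene'):
    im,P,d=cloud(c); trayfit(P)
    p=P.reshape(-1,3);k=p[(np.hypot(*(p[:,:2]-C).T)<.04)&(p[:,2]>.235)&(p[:,2]<.258)]
    if len(k)>30: print(c,'knob',cv2.minAreaRect(k[:,:2].astype(np.float32)))
    q=np.c_[(p[:,:2]-M0)@XR,(p[:,:2]-M0)@YR,p[:,2]]
    for y in(-.105,0,.105):
        b=q[(abs(q[:,1]-y)<.045)&(abs(q[:,0]+.075)<.06)&(q[:,2]>.215)&(q[:,2]<.235)&(q[:,0]<-.03)]; print(c,y,len(b),b.mean(0).round(3) if len(b) else 0)
    if c=='side': a=im
    if c=='scene': bb=im
save('final.png',np.hstack([cv2.resize(a[110:330,180:400],(400,400)),cv2.resize(bb[130:320,180:370],(400,400))]))
E
```

```text
[ 0.40546085 -0.00423594  0.33415907] [ 0.30457106 -0.20837655 -0.45206034] 66.1
433 y [-0.1633  0.1385]
[[-0.135, -0.1468, -0.141], [-0.105, -0.1466, -0.1422], [-0.075, -0.147, -0.144], [-0.045, -0.1463, -0.1448], [0.105, -0.1479, -0.1432], [0.135, -0.1481, -0.1434]]
wrist -0.105 0 0
wrist 0 0 0
wrist 0.105 0 0
287 y [-0.1684  0.1629]
[[-0.135, -0.1521, -0.0072], [-0.105, -0.1543, -0.0039], [-0.075, -0.1515, -0.0044], [-0.045, -0.1501, -0.0046], [0.045, -0.1505, -0.0043], [0.075, -0.1532, -0.0068], [0.105, -0.1529, -0.0059], [0.135, -0.1557, 0.0491]]
side knob ((0.5256432294845581, 0.25492361187934875), (0.050256021320819855, 0.016387272626161575), 33.35097885131836)
side -0.105 1 [-0.077 -0.102  0.216]
side 0 8 [-0.076  0.001  0.221]
side 0.105 13 [-0.08   0.102  0.222]
229 y [-0.1656  0.163 ]
[[-0.135, -0.1422, -0.0009], [-0.105, -0.0076, -0.0009], [-0.075, -0.1424, -0.0012], [-0.045, -0.147, 0.0005], [0.045, -0.1481, 0.0031], [0.075, -0.1424, -0.0025], [0.105, -0.119, -0.0007], [0.135, -0.1208, -0.002]]
scene knob ((0.5348590016365051, 0.2457120418548584), (0.048514530062675476, 0.01731991581618786), 40.123817443847656)
scene -0.105 17 [-0.069 -0.107  0.221]
scene 0 17 [-0.068 -0.002  0.221]
scene 0.105 13 [-0.069  0.101  0.221]
```

View pics/final.png

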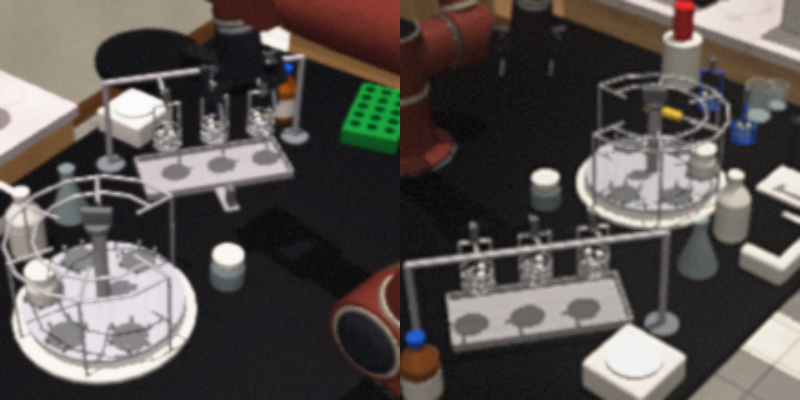

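All three baskets hang on the hooks over the tray. The jar is in its pocket, the blank sector faces the window, and the bystanders are where they were.

```bash
python3 -c "
from plant import job_done; print(job_done())"
```

```text
the job is handed in; nothing more can be done
None
```

The job is handed in, after about 66 s of the 210 s allowed. The tray is under the hooks and the three baskets hang one to a hook. The white jar is still in its pocket and the blank sector faces the window.

**Last checks:**
- **Baskets:** In the final picture all three hang on their hooks over the tray. I left the two blue look-alikes on the bench alone.
- **Tray:** It was knocked about 2 cm aside during the run, so I gripped it and slid it back after the last basket was hung. The cameras then put it within about 5 mm of centred under the hooks, nearly square to the rack.
- **Carousel:** The near wrist-camera reading put the blank sector about 1° from the middle of the window. The side and scene cameras disagreed with it, by roughly 3° each way.
- **Bystanders:** By eye in the final picture, nothing else looks moved. I did not measure them.

**Tool tilt:** The tool leaned more and more as the moves went on, to about 10° by the end, and I had no move to correct it. The wrist-force readings after each move stayed low. The highest was about 25 N, when the first tray grip pressed down on the grip block.

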